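Assemble a brake pack on a splined hub

TASK

Build the brake pack: swing the yellow keeper arm right aside, stack every plate on the splined hub, friction disc first and then steel separators and discs in turn, each disc with its orange tab over the stand's orange end and each separator with its blue tab over the blue end, all lying flat. Then swing the keeper fully home over the hub. Do not disturb the filament spool or the screwdriver.

Things in the scene. Friction and masses are not known exactly. Their poses are not given: they have to be found in the camera images.
- stand: grey assembly stand, fixed for the run. Origin on the table under the hub's axis, z up. Base plate 200 x 210 x 12 mm, reaching from x = -65 to 135 mm; an orange patch marks its +y end, a blue patch its -y end. A dark post 22 mm across at x = 95 mm carries the keeper arm
- stand_seat (a point): centre of the top of the dark seat flange (64 mm across), on the hub's axis 30 mm above the table: the first plate lies on it, each further plate 8 mm higher
- hub_tip (a point): tip of the splined aluminium hub, 56 mm above the seat. Round core 26 mm across, straight up to 44 mm above the seat, then a cone 12 mm high; two keys along the stand's y, 11 mm wide, reaching 23.5 mm from the axis, with rounded tops 42 mm above the seat
- keeper (a joint): keeper arm's angle, rad: 0 = home against its stop, straight over the hub (8 mm above its tip, no plate can go on); grows to 1.75 as the arm swings level, counter-clockwise from above, towards the blue (-y) end and clear of the hub. Stays where it is left (about 1 N at the pin moves it)
- keeper_pin (a point): point on the axis of the black upright pin at the yellow arm's free end, the arm's handle: 16 mm across, 30 mm high; the point lies 15 mm below the pin's top and 15 mm above the arm's top face. The arm is 20 mm wide and 10 mm thick, its underside 94 mm above the table
- keeper_hinge (a point): point on the keeper arm's upright hinge axis, level with keeper_pin and 95 mm from it
- tray: grey tray, 270 x 94 mm, fixed for the run. Origin at the centre of its underside. Three pockets in a row along x, 88 mm apart, each 82 mm square, floor 4 mm above the table, walls up to 11.5 mm, about flush with a disc's face. The discs' tabs pass through gaps in the -y wall and overhang the table by 37 mm, 4 mm above it: only there can a disc be gripped
- D1: friction disc: black toothed ring with copper-coloured lining and one orange tab, about 80 mm across, 8 mm thick, both faces alike. Origin at ring centre, mid-thickness; z its axis; tab along +y. Bore fits the hub with 2 mm play: 30 mm square with two slots along y, 16 mm wide, reaching 26 mm from the centre (fits either way round). 0.12 kg. Starts in a tray pocket. May be absent.
- D2: friction disc: black toothed ring with copper-coloured lining and one orange tab, about 80 mm across, 8 mm thick, both faces alike. Origin at ring centre, mid-thickness; z its axis; tab along +y. Bore fits the hub with 2 mm play: 30 mm square with two slots along y, 16 mm wide, reaching 26 mm from the centre (fits either way round). 0.12 kg. Starts in a tray pocket. May be absent.
- D3: friction disc: black toothed ring with copper-coloured lining and one orange tab, about 80 mm across, 8 mm thick, both faces alike. Origin at ring centre, mid-thickness; z its axis; tab along +y. Bore fits the hub with 2 mm play: 30 mm square with two slots along y, 16 mm wide, reaching 26 mm from the centre (fits either way round). 0.12 kg. Starts in a tray pocket. May be absent.
- S1: separator plate: plain bare-steel toothed ring with one blue tab, about 80 mm across, 8 mm thick, both faces alike. Origin at ring centre, mid-thickness; z its axis; tab along +y. Bore fits the hub with 2 mm play: 30 mm square with two slots along y, 16 mm wide, reaching 26 mm from the centre (fits either way round). 0.18 kg. Starts flat on the black mat (2 mm thick). Always present.
- S2: separator plate: plain bare-steel toothed ring with one blue tab, about 80 mm across, 8 mm thick, both faces alike. Origin at ring centre, mid-thickness; z its axis; tab along +y. Bore fits the hub with 2 mm play: 30 mm square with two slots along y, 16 mm wide, reaching 26 mm from the centre (fits either way round). 0.18 kg. Starts flat on the black mat (2 mm thick). Always present.
- D1_tab (a point): point in the middle of the free part of D1's orange tab, 68 mm from the ring's centre, mid-thickness. The tab is 16 mm wide (along the plate's x), 8 mm thick, its tip 84 mm from the centre
- D2_tab (a point): point in the middle of the free part of D2's orange tab, 68 mm from the ring's centre, mid-thickness. The tab is 16 mm wide (along the plate's x), 8 mm thick, its tip 84 mm from the centre
- D3_tab (a point): point in the middle of the free part of D3's orange tab, 68 mm from the ring's centre, mid-thickness. The tab is 16 mm wide (along the plate's x), 8 mm thick, its tip 84 mm from the centre
- S1_tab (a point): point in the middle of the free part of S1's blue tab, 68 mm from the ring's centre, mid-thickness. The tab is 16 mm wide (along the plate's x), 8 mm thick, its tip 84 mm from the centre
- S2_tab (a point): point in the middle of the free part of S2's blue tab, 68 mm from the ring's centre, mid-thickness. The tab is 16 mm wide (along the plate's x), 8 mm thick, its tip 84 mm from the centre
- spool: black-flanged spool of red filament lying on the bench, 150 mm across, 58 mm high: leave alone. Origin at the centre of its underside
- driver: screwdriver with a green handle lying on the bench: leave alone. Origin under its middle

How it is judged:
By the outcome, as a careful person would: the job done as asked, in the order asked, and still so for the second after the job is handed in, with the robot touching nothing.
Of D1, D2, D3 only 2 to 3 are there at a start; the rules pass over those that are not, and their reading is None.
At some moment in a run one of S1, S2 may be knocked a few centimetres aside while the robot is not near it.
Once in a run the grip may slacken for a moment while it holds something.
It also fails if it takes over 210 s, if anything falls off the work surface, if the arm or the gripper's body presses on something with over 40 N, if the wrist force passes 120 N, or if a joint passes its speed limit or range.

ROBOT

A 6-joint arm with a two-finger parallel gripper is mounted at the origin on the work surface. World frame = base frame: x ahead of the robot, y to its left, z up, the work surface at z = 0. Lengths are in m, angles in rad, forces in N, time in s.
With the tool pointing down it reaches from about 0.275 to 0.85 m from the base axis. Payload 19 kg.
Tool frame: the origin (TCP) lies midway between the tips of the shut fingers; the grasp point (between the pads) lies 19 mm behind it; y points along the fingers, z is the direction in which the jaws open and shut, and the axes are right-handed (so a half turn about y gives the same grasp; the last joint's range is limited). The gripper opens to 85 mm and grips with 20 to 120 N. Pads are 22 mm wide; open, the fingers measure 114 mm over their backs; the gripper's body (76 mm by 85 mm) begins 54 mm behind the grasp point. The pads swing forward as they close: fully open they stand 13 mm farther back than shut.
Start: joints at [-1.362, 0.15, 1.437, -0, 1.554, -0.134], TCP at [0.193, -0.542, 0.231] pointing down, gripper open.
Joint ranges: [-2.8, 2.8], [-0.68, 2.1], [0.12, 2.68], [-1.39, 4.53], [0.16, 2.79], [-2.81, 2.81]. Speed limits (rad/s): [1.89, 1.89, 2.22, 3.01, 3.01, 3.01].

INTERFACE

Orientations are given as a rotation vector (axis times angle).
In Python, from cell import state, grab_frame, camera_info, finish_job, cut_out, pinpoint gives the robot as it stands.
- The arm moves only by the tool servo_tool, never from a script. Its argument "commands" is a list of rows, each a list of 3 entries, a list of its own where there are three numbers: the opening, from 0 (shut) to 1 (fully open), then the shift along the tool's x, y, z in cm, then the turn about the tool's y in rad. In form: [[claw, [x, y, z], roll], ...]. A call has 1 to 10 rows; each row shifts and turns the commanded pose from where the row before left it, along the tool's axes as they then stand; what a row does not reach is not made up. A row lasts 1/10 s, in which the tool goes at most 50 mm and 8.59 degrees, less where a joint would pass 70% of its speed; a pose out of reach is approached as far as the arm can. A call is refused whole if a number of a shift passes 5 or a number of a turn 0.15, either way. A call with a gripper value outside its range is refused whole. The fingers move at their own pace and stop on an object; the grip force is fixed at half the most. Time passes only in rows, so rows that do not move let the fingers close. It gives the time, the measured TCP pose, the force and the opening at its end, in the units of the state.
- state(): the state, without advancing time (a new reading comes with each control period).
- grab_frame(name): name is "side" or "top" or "wrist"; returns (picture, depth): 400x640x3 uint8, blue, green, red; 400x640 float32, m along the optical axis (not along the pixel's ray), 0 where there is no reading.
- camera_info(name): a dict with "fx", "fy", "cx", "cy" (pixels), "R" (3x3) and "t" (3): a world point X has camera coordinates R X + t; the wrist camera has in their place "tool_from_camera" (4x4, takes a point from camera to tool coordinates, whose origin is the TCP and whose axes are the tool frame's). Camera axes: x right, y down, z forward; pixel columns grow to the right and rows downward; lengths in m; the calibration is good to about 2 mm. The wrist camera is an equidistant fisheye: a pixel r from the principal point sees the ray r / f radians off the axis. A picture is of the moment at which its call begins: read the wrist's pose just before it. camera_info takes no time and is no camera call.
- finish_job(): hands the job in, once; it reports no verdict.
Trained networks look in the newest picture that a camera, given by its name, has taken for a name from the list of things; names that differ only in an ending like _2 or _b are one class to them, and where a whole thing is asked for, a point or a joint stands for the part that bears it (a point fixed in the world has none). Each returns a list of dicts, best first, with "score" (0 to 1); they miss things now and then, are a little off and sometimes report something else, mostly with a low value. They report only what shows in the picture. A call takes as long as a camera call.
- cut_out(name, camera): "pixels" (400x640 bool, what is visible of it).
- pinpoint(name, camera): "xyz" ([x, y, z] in m, in the coordinates of the camera as it stood for that picture, good to about 4 mm: a listed point, or the origin of a listed thing).
The state is a dict: "t": time; "q": joint angles; "joint_velocities": joint speeds; "effort": joint torques, N m; "position": TCP position; "eef_rot": TCP orientation; "ft_force": force on the tool from outside, world axes, zero at the start; "moment": the same for the moment, N m; "grip_width": opening from 0.0 (shut) to 1.0 (fully open).
Only numpy, scipy, OpenCV 4.12 (cv2) and the standard library are available. Lean on these libraries where they do the work, as an engineer would, in place of code of your own. Each camera call takes 0.05 s, during which the arm holds its last target.

## Working session

There is one attempt and no reset: what is moved stays moved. The work goes in short steps, Python scripts to look and compute and a tool call to move; the robot and the scene stay as the last step left them, time stands still between calls to the robot, and variables do not carry over. Pictures are saved under pics/ and viewed, and the job is handed in when it is done.

Besides the shell and the picture viewer there is one more tool, called after "Emit:" as a command line: name --argument value ..., lists and objects as JSON in quotes. servo_tool: Moves the arm, as the interface text tells. Its arguments: {"type":"object","properties":{"commands":{"type":"array","items":{"type":"array"}}},"required":["commands"]}

```bash
ls -la; mkdir -p pics
python3 - <<'E'
from cell import *
import cv2,numpy as np
s=state();print({k:np.round(v,3).tolist() for k,v in s.items()})
for n in ["side","top","wrist"]:
    im,d=grab_frame(n);cv2.imwrite(f"pics/{n}0.png",im);ci=camera_info(n);print(n,{k:np.round(v,4).tolist() for k,v in ci.items()})
E
```

```text
total 12
drwxr-xr-x  3 agent agent 4096 Dec  6 23:44 .
drwxr-xr-x 23 root  root  4096 Dec  6 23:44 ..
drwxr-xr-x  2 agent agent 4096 Dec  6 23:44 pics
{'t': 0.0, 'q': [-1.362, 0.151, 1.438, 0.0, 1.554, -0.134], 'joint_velocities': [-0.001, -0.001, 0.001, -0.002, 0.001, 0.001], 'effort': [-0.0, -71.306, -57.087, -0.0, 0.009, -0.0], 'position': [0.193, -0.541, 0.231], 'eef_rot': [-0.352, 2.037, -2.034], 'ft_force': [-0.148, -0.205, 0.732], 'moment': [0.027, -0.053, -0.005], 'grip_width': 1.0}
side {'fx': 485.4324, 'fy': 485.4324, 'cx': 316.3039, 'cy': 191.5205, 'R': [[0.9628, -0.27, 0.0086], [-0.1757, -0.6502, -0.7391], [0.2052, 0.7101, -0.6735]], 't': [-0.5594, 0.2018, 0.9955]}
top {'fx': 511.4817, 'fy': 511.4817, 'cx': 320.1098, 'cy': 211.1618, 'R': [[0.02, -0.9998, 0.0037], [-0.9974, -0.0202, -0.0689], [0.069, -0.0023, -0.9976]], 't': [0.0093, 0.6136, 1.1712]}
wrist {'fx': 309.7069, 'fy': 309.7069, 'cx': 314.5176, 'cy': 194.4767, 'tool_from_camera': [[0.0012, 0.9643, 0.2648, -0.0668], [0.0004, -0.2648, 0.9643, -0.1421], [1.0, -0.0011, -0.0007, -0.0013], [0.0, 0.0, 0.0, 1.0]]}
```

View pics/top0.png

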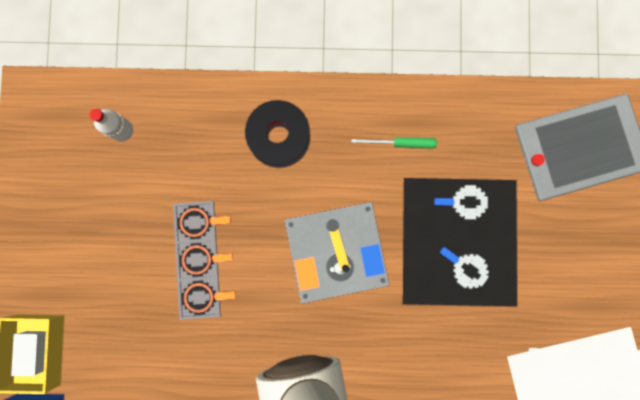

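View pics/side0.png

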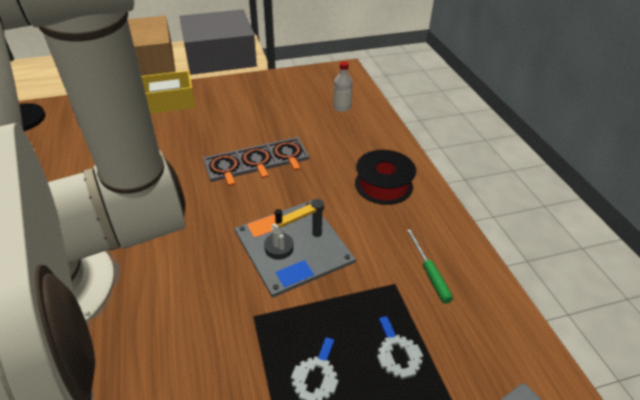

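View pics/wrist0.png

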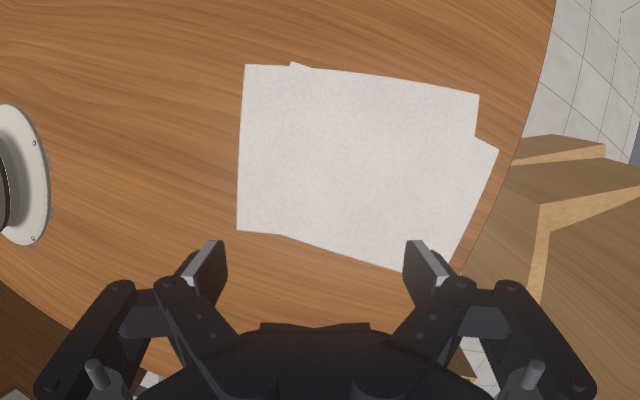

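The top view shows three discs in the tray (about x 195, rows 222/259/297), the stand at (337,253) with the keeper home, and two separators on the mat at (470,203) and (470,271). All three discs are present.

```bash
cat > h.py <<'E'
from cell import *
import cv2,numpy as np
from scipy.spatial.transform import Rotation as Ro
def c2w(p,n,st=None):
    ci=camera_info(n);p=np.asarray(p,float)
    if n=='wrist':
        T=np.array(ci['tool_from_camera']);st=st or state()
        q=p@T[:3,:3].T+T[:3,3]
        return q@Ro.from_rotvec(st['eef_rot']).as_matrix().T+np.array(st['position'])
    R=np.array(ci['R']);t=np.array(ci['t']);return (p-t)@R
def px2w(u,v,d,n,st=None):
    ci=camera_info(n);u=np.asarray(u,float);v=np.asarray(v,float)
    x=(u-ci['cx'])/ci['fx'];y=(v-ci['cy'])/ci['fy']
    if n=='wrist':
        r=np.hypot(x,y)+1e-9;k=np.tan(r)/r;x=x*k;y=y*k
    return c2w(np.stack([x*d,y*d,np.ones_like(x)*d],-1),n,st)
def pxz(u,v,z,n,st=None):
    "pixel intersect plane z"
    a=px2w(u,v,np.ones_like(np.asarray(u,float))*0.1,n,st);b=px2w(u,v,np.ones_like(np.asarray(u,float))*0.2,n,st)
    k=(z-a[...,2])/(b[...,2]-a[...,2]);return a+(b-a)*k[...,None]
def look(n):
    st=state();im,d=grab_frame(n);return st,im,d
E
python3 - <<'E'
from h import *
for n in ["top","side"]:
    st,im,d=look(n)
    for nm in ["stand","stand_seat","hub_tip","keeper_pin","keeper_hinge","tray","D1","D1_tab","S1","S1_tab","spool","driver"]:
        for r in pinpoint(nm,n):
            if r['score']>.3: print(n,nm,round(r['score'],2),np.round(c2w(r['xyz'],n),4))
print(state()['t'])
E
```

```text
top stand 0.89 [ 0.4843 -0.0262 -0.0045]
top stand_seat 0.83 [ 0.4855 -0.0217  0.0251]
top hub_tip 0.7 [ 0.4854 -0.0217  0.0852]
top keeper_pin 0.63 [ 0.4857 -0.0305  0.1157]
top keeper_hinge 0.91 [ 0.5766 -0.0043  0.1233]
top tray 0.75 [ 4.944e-01  3.110e-01 -1.000e-04]
top tray 0.69 [0.4952 0.3086 0.0047]
top D1 0.64 [0.5835 0.3156 0.0049]
top D1 0.57 [0.4061 0.299  0.008 ]
top D1_tab 0.68 [0.4165 0.2325 0.0052]
top S1 0.94 [ 0.4801 -0.3362  0.0011]
top S1 0.64 [0.4168 0.2254 0.0073]
top S1 0.55 [ 0.6476 -0.3283  0.0017]
top S1_tab 0.83 [ 0.5233 -0.2771  0.0031]
top spool 0.74 [ 0.7904  0.1243 -0.0038]
top driver 0.81 [ 0.7837 -0.1482 -0.0046]
side stand 0.71 [ 0.4853 -0.0311  0.0042]
side stand_seat 0.62 [ 0.4866 -0.0301  0.0309]
side keeper_pin 0.66 [ 0.4938 -0.0316  0.1218]
side keeper_hinge 0.93 [ 0.584  -0.0047  0.1209]
side keeper_hinge 0.34 [ 0.4916 -0.0338  0.1216]
side tray 0.98 [0.4966 0.3154 0.0017]
side D1 0.77 [0.4992 0.3059 0.0076]
side D1 0.71 [0.5864 0.3131 0.008 ]
side D1 0.61 [0.4103 0.2986 0.0047]
side D1_tab 0.58 [0.4177 0.2332 0.0089]
side S1 0.79 [ 0.6467 -0.3317  0.0057]
side S1 0.73 [ 0.4884 -0.333   0.0097]
side S1_tab 0.72 [ 0.522  -0.2812  0.0056]
side spool 0.55 [ 0.7905  0.125  -0.0014]
side driver 0.84 [ 0.785  -0.144  -0.0022]
1.45
```

Run:
```python
from h import *
st=state();R=Ro.from_rotvec(st['eef_rot']).as_matrix();print(np.round(R,3),st['t'])
st,im,d=look('top')
for nm,n in [("stand","top"),("tray","top"),("S1","top"),("D1","top"),("keeper_pin","top")]:
    for r in cut_out(nm,n):
        m=r['pixels'];
        if r['score']<.3: continue
        v,u=np.nonzero(m);P=px2w(u,v,d[v,u],n);ok=d[v,u]>0;P=P[ok]
        rect=cv2.minAreaRect((P[:,:2]*1000).astype(np.float32))
        print(nm,round(r['score'],2),len(P),np.round(P.mean(0),4),np.round(np.percentile(P[:,2],[5,50,95]),4),rect)
# patches
hsv=cv2.cvtColor(im,cv2.COLOR_BGR2HSV)
roi=np.zeros(im.shape[:2],bool);roi[195:310,280:395]=1
for nme,lo,hi in [("or",(8,150,120),(18,255,255)),("bl",(100,150,100),(125,255,255)),("ye",(20,150,120),(32,255,255))]:
    m=(cv2.inRange(hsv,lo,hi)>0)&roi
    v,u=np.nonzero(m);print(nme,len(u),u.mean(),v.mean(),pxz(np.array([u.mean()]),np.array([v.mean()]),.012 if nme!="ye" else .104,'top'))
cv2.imwrite('pics/c.png',cv2.resize(im[180:320,270:400],None,fx=5,fy=4,interpolation=cv2.INTER_CUBIC))
```

```text
[[-0.942 -0.     0.336]
 [-0.336  0.    -0.942]
 [-0.    -1.    -0.   ]] 1.45
stand 0.67 714 [0.4965 0.2961 0.0103] [0.0058 0.0105 0.0142] ((489.9361877441406, 290.24749755859375), (113.54539489746094, 75.02996826171875), 70.2751235961914)
stand 0.66 7545 [ 0.5177 -0.0186  0.0192] [0.0074 0.0115 0.1022] ((518.5697021484375, -19.206871032714844), (199.75131225585938, 210.0184326171875), 12.530667304992676)
tray 0.64 2901 [0.4898 0.3104 0.0056] [-0.0009  0.0049  0.0127] ((494.28106689453125, 311.3974609375), (276.9773254394531, 102.37779235839844), 5.468425750732422)
tray 0.45 7511 [ 0.5177 -0.0184  0.0192] [0.0073 0.0115 0.1022] ((519.0217895507812, -19.301414489746094), (203.1312713623047, 208.7537078857422), 12.958311080932617)
S1 0.93 794 [ 0.6421 -0.3217  0.0084] [0.0021 0.0087 0.0129] ((649.0972900390625, -313.61968994140625), (116.27474975585938, 73.60742950439453), 67.28305053710938)
S1 0.83 849 [ 0.485  -0.3256  0.0082] [0.0023 0.0085 0.0127] ((496.12139892578125, -324.30047607421875), (119.09903717041016, 77.30238342285156), 29.22248077392578)
D1 0.88 926 [0.583  0.3066 0.009
[... 163 characters left out ...]
2 0.0104 0.0142] ((504.0281982421875, 291.0832214355469), (78.75277709960938, 117.14791870117188), 30.373655319213867)
D1 0.57 825 [0.4077 0.2877 0.01  ] [0.0038 0.0104 0.0145] ((400.2752685546875, 280.0075988769531), (118.62757873535156, 78.3022232055664), 72.58558654785156)
keeper_pin 0.71 545 [ 0.5354 -0.0189  0.1028] [0.0984 0.1038 0.1318] ((532.0768432617188, -22.13915252685547), (122.92691040039062, 27.13982391357422), 19.599285125732422)
or 5273 335.178645932107 253.73089322966052 [[ 0.51494204 -0.01553482  0.012     ]]
bl 509 372.0392927308448 260.10019646365424 [[ 0.50184094 -0.10184263  0.012     ]]
ye 292 339.14383561643837 248.5958904109589 [[ 0.52738985 -0.02082663  0.104     ]]
```

View pics/c.png

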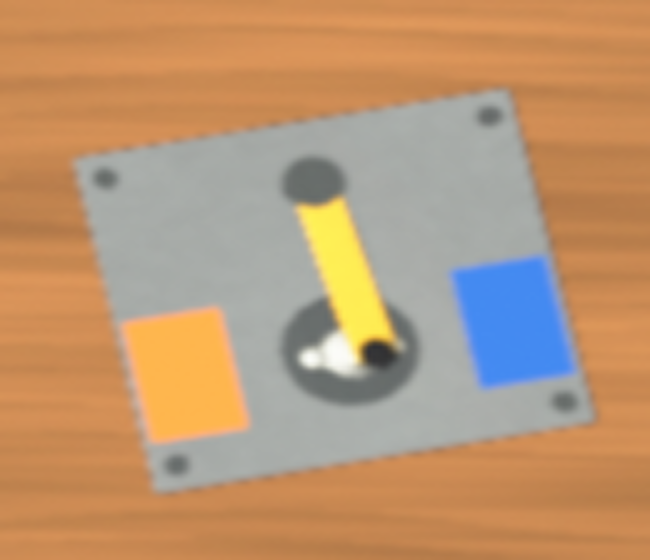

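```bash
cat > plan.py <<'E'
from h import *
import sys,json
def yaw_of(st):
    R=Ro.from_rotvec(st['eef_rot']).as_matrix();return np.arctan2(R[1,0],R[0,0])
def plan(target,yaw_deg,claw,step=4.5,n=None,st=None,turn=.14):
    st=st or state();p=np.array(st['position']);y=yaw_of(st)
    dy=np.deg2rad(yaw_deg)-y;
    d=np.array(target)-p
    if n is None:n=int(max(np.ceil(np.linalg.norm(d)*100/step),np.ceil(abs(dy)/turn),1))
    rows=[];P=p.copy();Y=y
    for i in range(n):
        G=p+d*(i+1)/n;w=G-P;c,s=np.cos(Y),np.sin(Y)
        # tool x=(c,s,0), y=(0,0,-1), z = x cross y
        X=np.array([c,s,0]);Yv=np.array([0,0,-1.]);Z=np.cross(X,Yv)
        sh=[round(float(w@a)*100,2) for a in (X,Yv,Z)]
        Yn=y+dy*(i+1)/n;r=round(float(-(Yn-Y)),3)
        rows.append([claw,sh,r])
        P=P+(sh[0]*X+sh[1]*Yv+sh[2]*Z)/100;Y=Y-r
    return rows
def show(*a,**k):
    r=plan(*a,**k);print(len(r))
    for i in range(0,len(r),10):print(json.dumps(r[i:i+10]))
def stt():
    s=state();print('t',round(s['t'],2),'p',np.round(s['position'],4),'yaw',round(np.rad2deg(yaw_of(s)),2),'F',np.round(s['ft_force'],1),'M',np.round(s['moment'],2),'w',round(s['grip_width'],3),'q',np.round(s['q'],2))
E
python3 -c "
from plan import *
show([.49,-.03,.231],-167,1,turn=.13)"
```

```text
14
[[1, [-3.22, 0.0, -2.73], 0.008], [1, [-3.21, 0.0, -2.75], 0.009], [1, [-3.17, 0.01, -2.79], 0.008], [1, [-3.16, -0.0, -2.8], 0.008], [1, [-3.13, -0.0, -2.84], 0.008], [1, [-3.11, 0.0, -2.86], 0.009], [1, [-3.08, 0.0, -2.88], 0.008], [1, [-3.07, 0.01, -2.91], 0.008], [1, [-3.03, -0.0, -2.94], 0.009], [1, [-3.01, -0.0, -2.96], 0.008]]
[[1, [-2.99, 0.0, -2.99], 0.008], [1, [-2.96, 0.0, -3.01], 0.008], [1, [-2.94, 0.01, -3.03], 0.009], [1, [-2.91, -0.0, -3.06], 0.008]]
```

Emit:
servo_tool --commands '[[1, [-3.2, 0, -2.75], 0.01], [1, [-3.2, 0, -2.75], 0.01], [1, [-3.2, 0, -2.8], 0.01], [1, [-3.15, 0, -2.8], 0.01], [1, [-3.1, 0, -2.8], 0.01], [1, [-3.1, 0, -2.9], 0.01], [0.6, [-3.1, 0, -2.9], 0.01], [0.6, [-3.1, 0, -2.9], 0.01], [0.6, [-3.0, 0, -2.9], 0.01], [0.6, [-3.0, 0, -3.0], 0.01]]'

```text
t: 2.75
position: [0.408, -0.176, 0.2316]
eef_rot: [-0.254, 2.092, -2.093]
ft_force: [0.9, -1.2, 0.4]
grip_width: 0.607
```

```bash
python3 -c "
from plan import *
stt()
show([.49,-.03,.231],-167,.5,turn=.13)"
```

```text
t 2.75 p [ 0.408  -0.176   0.2316] yaw -166.12 F [ 0.9 -1.2  0.4] M [ 0.04 -0.03 -0.02] w 0.607 q [-0.58 -0.13  1.72  0.    1.55  0.75]
4
[[0.5, [-2.87, 0.01, -3.05], 0.004], [0.5, [-2.85, 0.02, -3.06], 0.004], [0.5, [-2.84, 0.01, -3.08], 0.003], [0.5, [-2.83, 0.02, -3.08], 0.004]]
```

Emit:
servo_tool --commands '[[0.5, [-2.85, 0, -3.05], 0.004], [0.5, [-2.85, 0, -3.05], 0.004], [0.5, [-2.85, 0, -3.05], 0.003], [0.5, [-2.0, 0, -2.1], 0.004], [0.5, [0, 0, 0], 0]]'

```text
t: 3.25
position: [0.4846, -0.0407, 0.2312]
eef_rot: [-0.243, 2.1, -2.098]
ft_force: [0.5, -0.1, -0.5]
grip_width: 0.502
```

```bash
python3 -c "
from plan import *
stt()
st,im,d=look('wrist');cv2.imwrite('pics/w1.png',im)
for nm in ['keeper_pin','keeper_hinge','hub_tip','stand_seat','stand']:
    for r in pinpoint(nm,'wrist'):
        if r['score']>.3: print(nm,round(r['score'],2),np.round(c2w(r['xyz'],'wrist',st),4))
"
```

```text
t 3.25 p [ 0.4846 -0.0407  0.2312] yaw -166.77 F [ 0.5 -0.1 -0.5] M [-0.03  0.03  0.02] w 0.502 q [-0.24 -0.04  1.63  0.    1.54  1.1 ]
keeper_pin 0.78 [ 0.4839 -0.0267  0.1161]
keeper_pin 0.73 [0.5908 0.2517 0.0076]
keeper_hinge 0.56 [ 0.5798 -0.0064  0.1146]
hub_tip 0.78 [ 0.4892 -0.0259  0.0884]
hub_tip 0.72 [ 0.5222 -0.28    0.0046]
stand_seat 0.9 [ 0.4836 -0.0303  0.0332]
stand 0.84 [ 0.4857 -0.0268  0.0022]
```

View pics/w1.png

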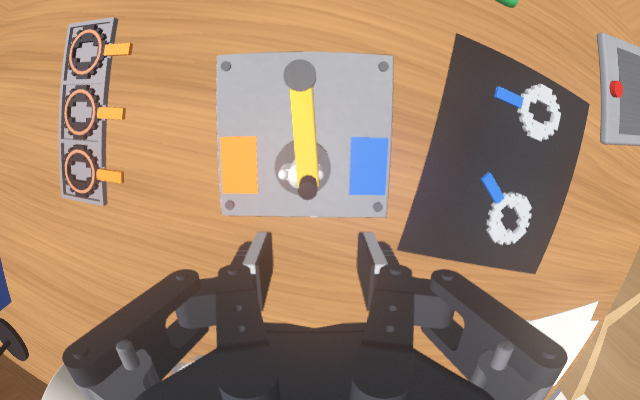

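```bash
python3 -c "
from plan import *
im=cv2.imread('pics/w1.png')
st=state()
print(pxz([308,300],[188,76],.128,'wrist',st))
print('corners',pxz([217,393,224,386],[56,56,214,216],.012,'wrist',st))
print('screws',pxz([226,383,230,377],[66,67,205,207],.012,'wrist',st))
print('patch',pxz([239,368],[165,166],.012,'wrist',st))
cv2.imwrite('pics/w1c.png',cv2.resize(im[40:230,205:405],None,fx=4,fy=3.1579,interpolation=cv2.INTER_CUBIC))
"
```

```text
[[ 0.48642192 -0.03657605  0.128     ]
 [ 0.573033   -0.01058261  0.128     ]]
corners [[ 0.59131882  0.10065343  0.012     ]
 [ 0.63574307 -0.10210251  0.012     ]
 [ 0.40044248  0.05626965  0.012     ]
 [ 0.44395021 -0.14405549  0.012     ]]
screws [[ 0.58085439  0.08659284  0.012     ]
 [ 0.61912026 -0.09341726  0.012     ]
 [ 0.41419481  0.05016087  0.012     ]
 [ 0.45284602 -0.12929631  0.012     ]]
patch [[ 0.46680239  0.04697745  0.012     ]
 [ 0.49991947 -0.10450459  0.012     ]]
```

View pics/w1c.png

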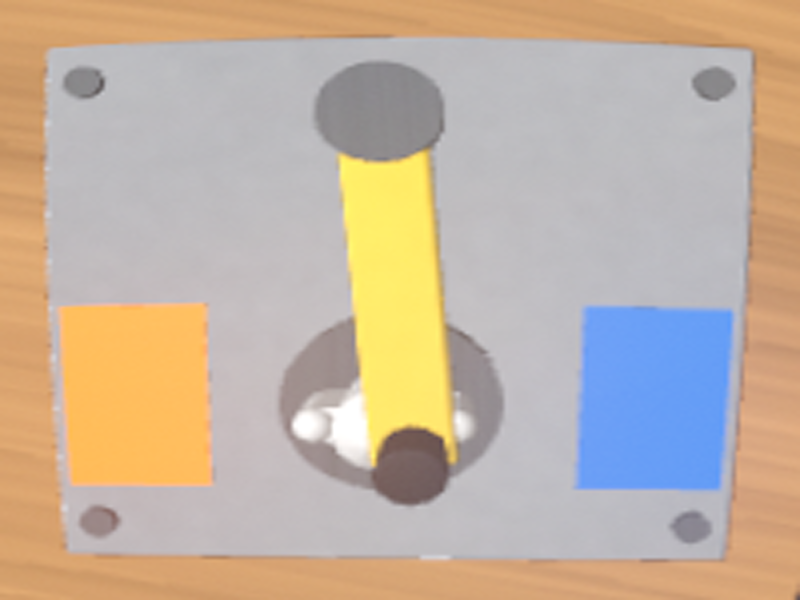

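```bash
python3 -c "
from plan import *
show([.4850,-.0366,.114],-163.2,.38,turn=.13,step=3)"
```

```text
4
[[0.38, [-0.09, 2.94, -0.18], -0.017], [0.38, [-0.08, 2.93, -0.17], -0.016], [0.38, [-0.09, 2.94, -0.17], -0.017], [0.38, [-0.1, 2.93, -0.17], -0.017]]
```

```bash
python3 -c "
from plan import *
stt()"
```

```text
t 3.55 p [ 0.4833 -0.0442  0.2314] yaw -167.02 F [-0.1 -0.3  0.9] M [-0.02 -0.05 -0.04] w 0.499 q [-0.25 -0.04  1.64  0.    1.54  1.09]
```

```bash
python3 -c "
from plan import *
st,im,d=look('wrist');stt();cv2.imwrite('pics/w2.png',im)
cv2.imwrite('pics/w2c.png',cv2.resize(im[40:230,205:405],None,fx=4,fy=3,interpolation=cv2.INTER_CUBIC))
"
```

```text
t 3.6 p [ 0.4833 -0.0442  0.2314] yaw -167.02 F [ 0.9  0.2 -0.4] M [-0.03 -0.02  0.01] w 0.498 q [-0.25 -0.04  1.64  0.    1.54  1.09]
```

View pics/w2c.png

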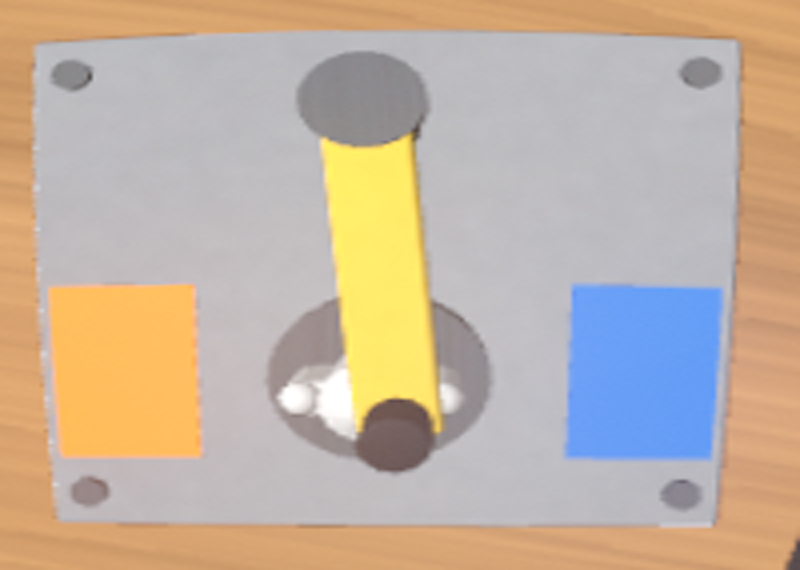

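```bash
python3 -c "
from plan import *
st=state()
f=lambda u,v,z:pxz(205+np.array(u)/4.,40+np.array(v)/3.,z,'wrist',st)
s=f([71,701,90,682],[75,72,491,494],.012);print(s);m=s.mean(0);print(m)
for a,b in ((0,1),(2,3),(2,0),(3,1)):
    e=s[b]-s[a];print(np.hypot(*e[:2]),np.rad2deg(np.arctan2(e[1],e[0])))
print('patch',f([125,644],[371,372],.012).mean(0))
print('pin',f([396],[434],.134),'pint',f([396],[430],.134))
print('hinge',f([363],[98],.119))
print('flange',f([380],[378],.03))
"
```

```text
[[ 0.58149685  0.0909106   0.012     ]
 [ 0.62176882 -0.08942879  0.012     ]
 [ 0.41520495  0.05364995  0.012     ]
 [ 0.45537096 -0.12656599  0.012     ]]
[ 0.51846039 -0.01785856  0.012     ]
0.1847812981137013 -77.41169789072553
0.18463773238601047 -77.43544087571799
0.17041523334271372 12.629534006163102
0.17049170313286144 12.581263198544281
patch [ 0.48472539 -0.02541792  0.012     ]
pin [[ 0.48990853 -0.03265003  0.134     ]] pint [[ 0.49097305 -0.03241524  0.134     ]]
hinge [[ 0.57597111 -0.00594487  0.119     ]]
flange [[ 0.48481322 -0.02560469  0.03      ]]
```

```bash
python3 -c "
from plan import *
show([.4870,-.0336,.150],-162.5,.38,turn=.13,step=3)"
```

```text
3
[[0.38, [-0.2, 2.71, -0.32], -0.026], [0.38, [-0.21, 2.72, -0.31], -0.027], [0.38, [-0.21, 2.71, -0.3], -0.026]]
```

Emit:
servo_tool --commands '[[0.38, [-0.2, 2.7, -0.32], -0.026], [0.38, [-0.2, 2.7, -0.31], -0.026], [0.38, [-0.2, 2.7, -0.31], -0.026], [0.38, [0, 1.8, 0], 0], [0.38, [0, 1.7, 0], 0], [0.38, [0, 0, 0], 0], [0.38, [0, 0, 0], 0]]'

```text
t: 4.3
position: [0.487, -0.0332, 0.1159]
eef_rot: [-0.316, 2.057, -2.057]
ft_force: [0.1, -0.3, 0.3]
grip_width: 0.38
```

```bash
python3 -c "
from plan import *
st,im,d=look('wrist');stt();cv2.imwrite('pics/w3.png',im)
"
```

```text
t 4.35 p [ 0.4873 -0.0332  0.1163] yaw -162.51 F [ 0.6 -0.   0.7] M [0.01 0.   0.01] w 0.379 q [-0.23  0.04  1.8   0.    1.3   1.04]
```

View pics/w3.png

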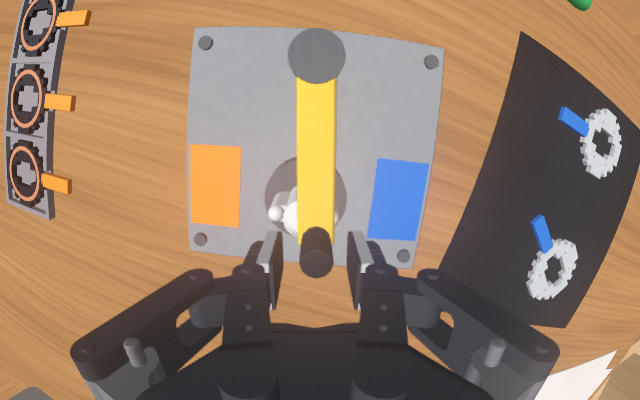

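The pin sits at (316,252), centred between the open fingers. I'll swing it along the arc.

Emit:
servo_tool --commands '[[0.38, [-0.06, 0, 1.04], -0.11], [0.38, [-0.06, 0, 1.04], -0.11], [0.38, [-0.06, 0, 1.04], -0.11], [0.38, [-0.06, 0, 1.04], -0.11], [0.38, [-0.06, 0, 1.04], -0.11], [0.38, [-0.06, 0, 1.04], -0.11], [0.38, [-0.06, 0, 1.04], -0.11], [0.38, [-0.06, 0, 1.04], -0.11], [0.38, [-0.06, 0, 1.04], -0.11], [0.38, [-0.06, 0, 1.04], -0.11]]'

```text
t: 5.35
position: [0.5626, -0.0981, 0.1166]
eef_rot: [-1.128, 1.326, -1.328]
ft_force: [-0.6, -0.0, 0.3]
grip_width: 0.381
```

Emit:
servo_tool --commands '[[0.38, [-0.06, 0, 1.04], -0.11], [0.38, [-0.06, 0, 1.04], -0.11], [0.38, [-0.06, 0, 1.04], -0.11], [0.38, [-0.06, 0, 1.04], -0.11], [0.38, [-0.06, 0, 1.04], -0.11], [0.38, [0, 0, 0], 0], [0.38, [0, 0, 0], 0]]'

```text
t: 6.05
position: [0.6131, -0.0919, 0.1159]
eef_rot: [-1.366, 0.923, -0.924]
ft_force: [0.3, -0.7, 0.8]
grip_width: 0.379
```

```bash
python3 -c "
from plan import *
st,im,d=look('wrist');stt();cv2.imwrite('pics/w4.png',im)
p=np.array(st['position'])-[.5773,-.005,0];print(np.hypot(*p[:2]),np.rad2deg(np.arctan2(p[1],p[0]))+180-12.6)
"
```

```text
t 6.1 p [ 0.6129 -0.0919  0.1158] yaw -68.12 F [-0.7 -0.2 -0.5] M [-0.01  0.02 -0.01] w 0.38 q [-0.27  0.3   1.49  0.    1.35 -0.65]
0.09399738520463609 99.77984561321999
```

View pics/w4.png

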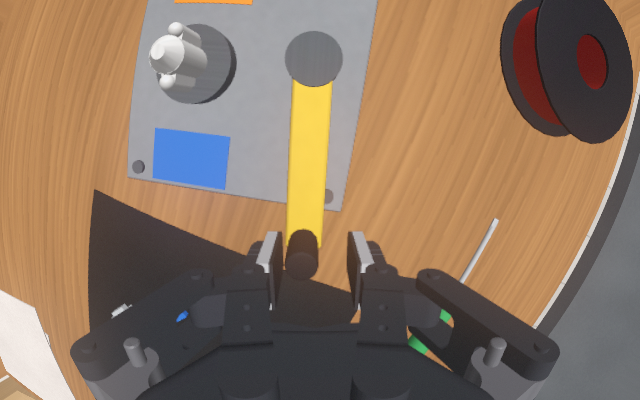

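Emit:
servo_tool --commands '[[0.38, [-0.03, 0, 0.8], -0.08], [0.38, [0, 0, 0], 0], [0.38, [0, 0, 0], 0], [0.45, [0, 0, -0.3], 0], [0.45, [0, -3, 0], 0], [0.45, [0, -4, 0], 0], [0.45, [0, -4, 0], 0]]'

```text
t: 6.8
position: [0.6169, -0.09, 0.2265]
eef_rot: [-1.394, 0.862, -0.861]
ft_force: [0.9, 0.6, 1.0]
grip_width: 0.448
```

```bash
python3 -c "
from plan import *
stt()
show([.50,.23,.23],-84,.45,turn=.13,step=4.5)"
```

```text
t 6.8 p [ 0.6169 -0.09    0.2265] yaw -63.47 F [0.9 0.6 1. ] M [-0.06 -0.03  0.02] w 0.448 q [-0.27  0.25  1.32  0.    1.56 -0.73]
8
[[0.45, [-4.23, -0.04, 0.48], 0.045], [0.45, [-4.25, -0.05, 0.29], 0.045], [0.45, [-4.26, -0.04, 0.09], 0.044], [0.45, [-4.26, -0.04, -0.09], 0.045], [0.45, [-4.24, -0.05, -0.28], 0.045], [0.45, [-4.24, -0.04, -0.48], 0.045], [0.45, [-4.2, -0.04, -0.66], 0.044], [0.45, [-4.18, -0.05, -0.85], 0.045]]
```

Emit:
servo_tool --commands '[[0.45, [-4.2, 0, 0.5], 0.045], [0.45, [-4.2, 0, 0.3], 0.045], [0.45, [-4.2, 0, 0.1], 0.045], [0.45, [-4.2, 0, -0.1], 0.045], [0.45, [-4.2, 0, -0.3], 0.045], [0.45, [-4.2, 0, -0.5], 0.045], [0.45, [-4.2, 0, -0.7], 0.045], [0.45, [-4.2, 0, -0.9], 0.045], [0.45, [0, 0, 0], 0], [0.45, [0, 0, 0], 0]]'

```text
t: 7.8
position: [0.4997, 0.2279, 0.2254]
eef_rot: [-1.257, 1.131, -1.131]
ft_force: [-0.5, -0.7, -0.5]
grip_width: 0.45
```

```bash
python3 -c "
from plan import *
st,im,d=look('wrist');stt();cv2.imwrite('pics/w5.png',im)
for nm in ['D1','D1_tab','tray']:
    for r in pinpoint(nm,'wrist'):
        if r['score']>.3: print(nm,round(r['score'],2),np.round(c2w(r['xyz'],'wrist',st),4))
"
```

```text
t 7.85 p [0.5001 0.2272 0.2254] yaw -83.99 F [-0.7 -0.3 -0.1] M [-0.01 -0.04 -0.07] w 0.447 q [ 0.29  0.1   1.51 -0.    1.54  0.18]
D1 0.97 [0.5827 0.3228 0.0076]
D1 0.9 [0.4021 0.2996 0.0079]
D1 0.85 [0.4943 0.3072 0.0085]
D1 0.67 [4.970e-01 3.173e-01 1.000e-04]
D1_tab 0.75 [0.4159 0.2344 0.0112]
tray 0.88 [ 0.4987  0.3149 -0.0007]
```

View pics/w5.png

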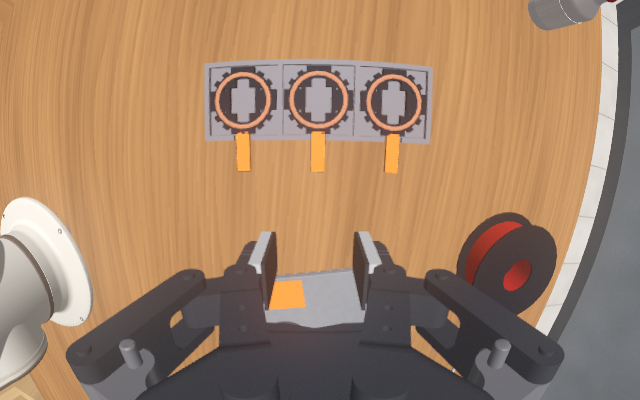

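```bash
cat >> plan.py <<'E'
def tabs(im,st,n,col,ztop,roi=None,minpx=60):
    hsv=cv2.cvtColor(im,cv2.COLOR_BGR2HSV)
    lo,hi=((10,150,150),(24,255,255)) if col=='o' else ((100,120,80),(125,255,255))
    m=cv2.inRange(hsv,lo,hi)
    if roi is not None:
        k=np.zeros_like(m);k[roi[0]:roi[1],roi[2]:roi[3]]=255;m&=k
    nn,lab,stats,cen=cv2.connectedComponentsWithStats(m)
    out=[]
    for i in range(1,nn):
        if stats[i,4]<minpx: continue
        v,u=np.nonzero(lab==i);P=pxz(u,v,ztop,n,st)[:,:2]
        c=P.mean(0);w,V=np.linalg.eigh(np.cov((P-c).T));a=V[:,1]
        s=(P-c)@a;t=(P-c)@V[:,0]
        out.append(dict(c=c,ang=np.rad2deg(np.arctan2(a[1],a[0])),L=np.ptp(s),W=np.ptp(t),ends=[c+a*s.min(),c+a*s.max()],px=stats[i].tolist()))
    return out
E
python3 -c "
from plan import *
im=cv2.imread('pics/w5.png');st=state()
for r in tabs(im,st,'wrist','o',.012,(120,180,200,420)): print({k:np.round(v,4).tolist() for k,v in r.items()})
"
```

```text
{'c': [0.4146, 0.2407], 'ang': 94.6763, 'L': 0.0464, 'W': 0.0177, 'ends': [[0.4164, 0.2186], [0.4126, 0.2648]], 'px': [236, 131, 16, 40, 537]}
{'c': [0.5012, 0.2484], 'ang': 96.1456, 'L': 0.0468, 'W': 0.0152, 'ends': [[0.5036, 0.2258], [0.4986, 0.2723]], 'px': [311, 131, 14, 41, 549]}
{'c': [0.588, 0.2565], 'ang': 95.0008, 'L': 0.0468, 'W': 0.0177, 'ends': [[0.5901, 0.2331], [0.586, 0.2796]], 'px': [384, 134, 16, 40, 533]}
```

```bash
python3 -c "
from plan import *
show([.415,.2345,.06],-84.8,.45,turn=.13,step=4.5)"
```

```text
5
[[0.45, [-0.34, 3.31, -1.69], 0.003], [0.45, [-0.33, 3.3, -1.68], 0.002], [0.45, [-0.33, 3.31, -1.69], 0.003], [0.45, [-0.32, 3.3, -1.69], 0.002], [0.45, [-0.32, 3.31, -1.69], 0.003]]
```

Emit:
servo_tool --commands '[[0.45, [-0.33, 3.3, -1.69], 0.003], [0.45, [-0.33, 3.3, -1.69], 0.002], [0.45, [-0.33, 3.3, -1.69], 0.003], [0.45, [-0.33, 3.3, -1.69], 0.002], [0.45, [-0.32, 3.3, -1.69], 0.003], [0.45, [0, 1.5, 0], 0], [0.45, [0, 1.2, 0], 0], [0.45, [0, 0, 0], 0], [0.45, [0, 0, 0], 0]]'

```text
t: 8.9
position: [0.4153, 0.2352, 0.034]
eef_rot: [-1.25, 1.141, -1.142]
ft_force: [0.1, -0.2, -0.2]
grip_width: 0.453
```

```bash
python3 -c "
from plan import *
st,im,d=look('wrist');stt();cv2.imwrite('pics/w6.png',im)
for r in tabs(im,st,'wrist','o',.012): print({k:np.round(v,4).tolist() for k,v in r.items()})
"
```

```text
t 8.95 p [0.4154 0.2353 0.0342] yaw -84.77 F [0.2 0.  0.1] M [-0.04 -0.05 -0.01] w 0.45 q [0.35 0.11 1.91 0.   1.12 0.26]
{'c': [0.4982, 0.2508], 'ang': 94.593, 'L': 0.0468, 'W': 0.0191, 'ends': [[0.5001, 0.2269], [0.4963, 0.2736]], 'px': [437, 182, 35, 73, 1886]}
{'c': [0.4126, 0.2421], 'ang': 95.1211, 'L': 0.0449, 'W': 0.0161, 'ends': [[0.4147, 0.2193], [0.4107, 0.264]], 'px': [298, 184, 29, 75, 2063]}
{'c': [0.584, 0.2568], 'ang': 91.6092, 'L': 0.0445, 'W': 0.0238, 'ends': [[0.5846, 0.2351], [0.5834, 0.2797]], 'px': [538, 187, 31, 59, 1108]}
```

View pics/w6.png

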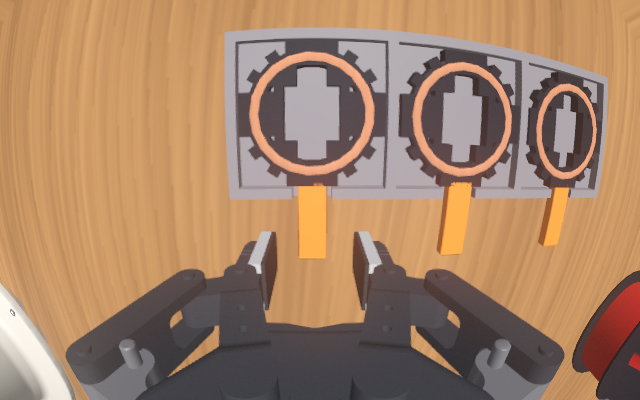

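Emit:
servo_tool --commands '[[0.4, [0, 1.5, -0.1], 0], [0.35, [0, 1.0, 0], 0], [0.35, [0, 0.47, 0], 0], [0.35, [0, 0, 0], 0], [0.35, [0, 0, 0], 0]]'

```text
t: 9.45
position: [0.4138, 0.2354, 0.004]
eef_rot: [-1.251, 1.141, -1.141]
ft_force: [-0.7, 0.5, 0.6]
grip_width: 0.35
```

Emit:
servo_tool --commands '[[0.0, [0, 0, 0], 0], [0.0, [0, 0, 0], 0], [0.0, [0, 0, 0], 0], [0.0, [0, 0, 0], 0], [0.0, [0, 0, 0], 0]]'

```text
t: 9.95
position: [0.4139, 0.2354, 0.0042]
eef_rot: [-1.25, 1.141, -1.141]
ft_force: [-1.8, -0.8, 5.0]
grip_width: 0.164
```

```bash
python3 -c "
from plan import *
stt()
"
```

```text
t 9.95 p [0.4139 0.2354 0.0042] yaw -84.72 F [-1.8 -0.8  5. ] M [-0.12  0.2   0.01] w 0.164 q [0.36 0.15 1.94 0.   1.06 0.26]
```

Emit:
servo_tool --commands '[[0.0, [0, -1, 0], 0], [0.0, [0, -2, 0], 0], [0.0, [0, -3, 0], 0], [0.0, [0, -4, 0], 0], [0.0, [0, -4, 0], 0], [0.0, [0, -3, 0], 0], [0.0, [0, 0, 0], 0], [0.0, [0, 0, 0], 0]]'

```text
t: 10.75
position: [0.4135, 0.2353, 0.1741]
eef_rot: [-1.25, 1.141, -1.141]
ft_force: [0.2, -1.1, -1.5]
grip_width: 0.159
```

```bash
python3 -c "
from plan import *
st,im,d=look('wrist');stt();cv2.imwrite('pics/w7.png',im)
show([.467,.040,.176],-253.0,0,turn=.13,step=4.5)
"
```

```text
t 10.8 p [0.4131 0.2352 0.1732] yaw -84.73 F [-0.1 -0.5 -1.2] M [-0.07 -0.02  0.03] w 0.165 q [ 0.36 -0.03  1.75  0.    1.43  0.26]
23
[[0, [0.87, -0.01, 0.16], 0.128], [0, [0.84, -0.01, 0.26], 0.127], [0, [0.8, -0.02, 0.37], 0.128], [0, [0.74, -0.01, 0.47], 0.128], [0, [0.68, -0.01, 0.55], 0.127], [0, [0.61, -0.01, 0.65], 0.128], [0, [0.51, -0.02, 0.71], 0.128], [0, [0.42, -0.01, 0.77], 0.128], [0, [0.32, -0.01, 0.82], 0.127], [0, [0.22, -0.01, 0.86], 0.128]]
[[0, [0.1, -0.02, 0.87], 0.128], [0, [-0.01, -0.01, 0.88], 0.127], [0, [-0.12, -0.01, 0.87], 0.128], [0, [-0.23, -0.01, 0.85], 0.128], [0, [-0.34, -0.01, 0.81], 0.127], [0, [-0.44, -0.02, 0.77], 0.128], [0, [-0.53, -0.01, 0.7], 0.128], [0, [-0.62, -0.01, 0.62], 0.127], [0, [-0.69, -0.01, 0.55], 0.128], [0, [-0.76, -0.02, 0.45], 0.128]]
[[0, [-0.81, -0.01, 0.35], 0.128], [0, [-0.84, -0.01, 0.24], 0.127], [0, [-0.87, -0.01, 0.14], 0.128]]
```

View pics/w7.png

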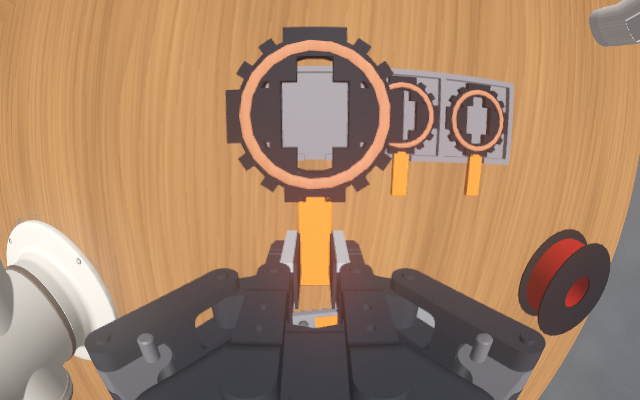

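The disc is held straight, with its ring centre at about (315,113). I'll carry it and turn it toward the orange end.

Emit:
servo_tool --commands '[[0, [0.87, 0, 0.16], 0.128], [0, [0.84, 0, 0.26], 0.128], [0, [0.8, 0, 0.37], 0.128], [0, [0.74, 0, 0.47], 0.128], [0, [0.68, 0, 0.55], 0.128], [0, [0.61, 0, 0.65], 0.128], [0, [0.51, 0, 0.71], 0.128], [0, [0.42, 0, 0.77], 0.128], [0, [0.32, 0, 0.82], 0.128], [0, [0.22, 0, 0.86], 0.128]]'

```text
t: 11.8
position: [0.4362, 0.1499, 0.1722]
eef_rot: [-0.388, 2.016, -2.016]
ft_force: [-0.1, 0.2, -1.5]
grip_width: 0.166
```

Emit:
servo_tool --commands '[[0, [0.1, 0, 0.87], 0.128], [0, [0, 0, 0.88], 0.127], [0, [-0.12, 0, 0.87], 0.128], [0, [-0.23, 0, 0.85], 0.128], [0, [-0.34, 0, 0.81], 0.127], [0, [-0.44, 0, 0.77], 0.128], [0, [-0.53, 0, 0.7], 0.128], [0, [-0.62, 0, 0.62], 0.127], [0, [-0.69, 0, 0.55], 0.128], [0, [-0.76, 0, 0.45], 0.12]]'

```text
t: 12.8
position: [0.4593, 0.0651, 0.1722]
eef_rot: [-0.805, -1.688, 1.69]
ft_force: [1.3, 1.0, -1.6]
grip_width: 0.16
```

```bash
python3 -c "
from plan import *
stt()
show([.467,.040,.176],-253.0+360,0,turn=.13,step=4.5)
"
```

```text
t 12.8 p [0.4593 0.0651 0.1722] yaw 128.92 F [ 1.3  1.  -1.6] M [ 0.07  0.04 -0.02] w 0.16 q [-0.03 -0.05  1.77  0.    1.43  2.44]
3
[[0, [-0.81, -0.13, 0.33], 0.128], [0, [-0.85, -0.12, 0.22], 0.127], [0, [-0.87, -0.13, 0.11], 0.128]]
```

Emit:
servo_tool --commands '[[0, [-0.81, 0, 0.33], 0.12], [0, [-0.85, 0, 0.22], 0.09], [0, [-0.87, 0, 0.11], 0.06], [0, [0, 0, 0], 0], [0, [0, 0, 0], 0]]'

```text
t: 13.3
position: [0.4677, 0.0406, 0.1728]
eef_rot: [-0.981, -1.508, 1.509]
ft_force: [-0.5, 0.8, -1.6]
grip_width: 0.162
```

```bash
python3 -c "
from plan import *
st,im,d=look('wrist');stt();cv2.imwrite('pics/w8.png',im)
"
```

```text
t 13.35 p [0.4677 0.0408 0.173 ] yaw 113.86 F [ 0.3  0.6 -1. ] M [ 0.1  -0.01  0.01] w 0.162 q [-0.08 -0.04  1.76  0.    1.43  2.65]
```

View pics/w8.png

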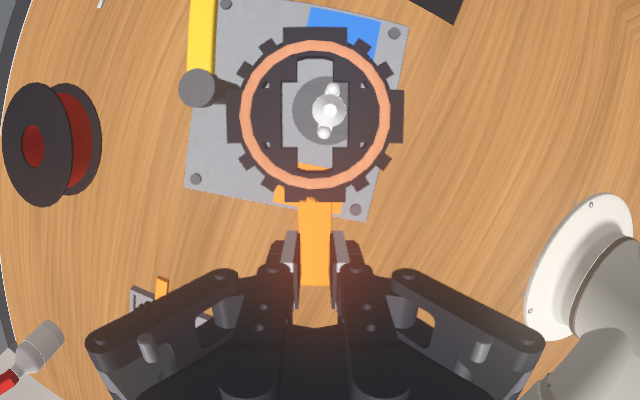

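Emit:
servo_tool --commands '[[0, [-0.2, 0, 0], 0.075], [0, [0, 0, 0], 0.06], [0, [0, 0, 0], 0], [0, [0, 0, 0], 0]]'

```text
t: 13.75
position: [0.4688, 0.039, 0.1735]
eef_rot: [-1.062, -1.414, 1.414]
ft_force: [0.1, -0.0, -1.1]
grip_width: 0.162
```

```bash
python3 -c "
from plan import *
st,im,d=look('wrist');stt();cv2.imwrite('pics/w9.png',im)
cv2.imwrite('pics/w9c.png',cv2.resize(im[15:215,215:415],None,fx=3,fy=3,interpolation=cv2.INTER_CUBIC))
print([(r['score'],np.round(c2w(r['xyz'],'wrist',st),4)) for r in pinpoint('hub_tip','wrist')[:2]])
"
```

```text
t 13.8 p [0.4688 0.0389 0.1735] yaw 106.17 F [-0.4  0.1 -1.6] M [ 0.05  0.03 -0.01] w 0.165 q [-0.08 -0.04  1.76  0.    1.43  2.78]
[(0.97, array([ 0.4916, -0.0263,  0.085 ]))]
```

View pics/w9c.png

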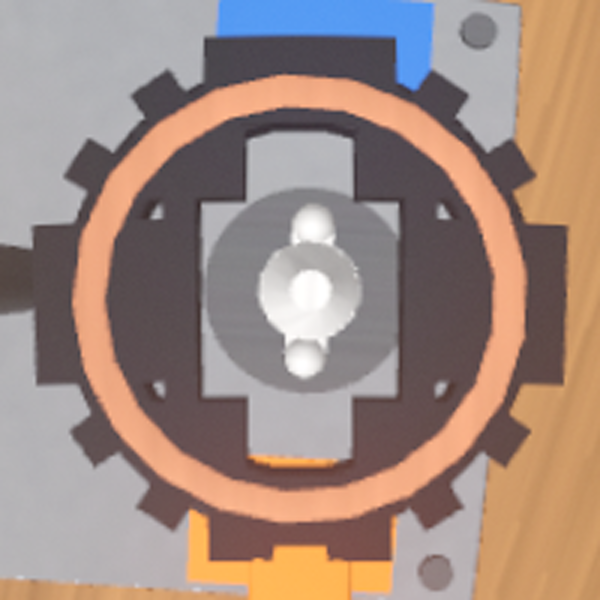

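```bash
cat >> plan.py <<'E'
def ringhub(ring_px,hub_px,st,ztop,zhub=.086):
    r=pxz([ring_px[0]],[ring_px[1]],ztop,'wrist',st)[0];h=pxz([hub_px[0]],[hub_px[1]],zhub,'wrist',st)[0]
    y=yaw_of(st);X=np.array([np.cos(y),np.sin(y)]);Z=np.array([-np.sin(y),np.cos(y)])
    p=np.array(st['position'][:2]);d=h[:2]-r[:2]
    print('ring',r,'hub',h,'ring-tcp tool x,z mm',1e3*(r[:2]-p)@X,1e3*(r[:2]-p)@Z,'need shift tool x,z cm',100*d@X,100*d@Z)
E
python3 -c "
from plan import *
ringhub((315.3,114.5),(319.3,111.7),state(),state()['position'][2]+.0078)
st=state();print(pxz(215+np.array([313,305])/3,15+np.array([225,358])/3,.072,'wrist',st))
"
```

```text
ring [ 0.48623364 -0.0231603   0.1813332 ] hub [ 0.48348582 -0.02509254  0.086     ] ring-tcp tool x,z mm -64.37509039494034 0.5487212709158498 need shift tool x,z cm -0.1092165386588744 0.3176670291113843
[[ 0.48799888 -0.04156349  0.072     ]
 [ 0.48028964 -0.00743121  0.072     ]]
```

Emit:
servo_tool --commands '[[0, [0, 2, 0.1], 0], [0, [0, 2.5, 0.1], 0], [0, [0, 2.5, 0.07], 0], [0, [0, 0.9, 0], 0.0], [0, [0, 0, 0], 0], [0, [0, 0, 0], 0]]'

```text
t: 14.45
position: [0.4669, 0.0379, 0.0956]
eef_rot: [-1.064, -1.413, 1.412]
ft_force: [-0.3, 0.3, -1.2]
grip_width: 0.16
```

```bash
python3 -c "
from plan import *
st,im,d=look('wrist');stt();cv2.imwrite('pics/w10.png',im)
cv2.imwrite('pics/w10c.png',cv2.resize(im[15:215,215:415],None,fx=3,fy=3,interpolation=cv2.INTER_CUBIC))
"
```

```text
t 14.5 p [0.467  0.0379 0.0958] yaw 106.04 F [-1.   0.1 -1.6] M [ 0.12 -0.04  0.02] w 0.16 q [-0.08  0.02  1.87  0.    1.26  2.78]
```

View pics/w10c.png

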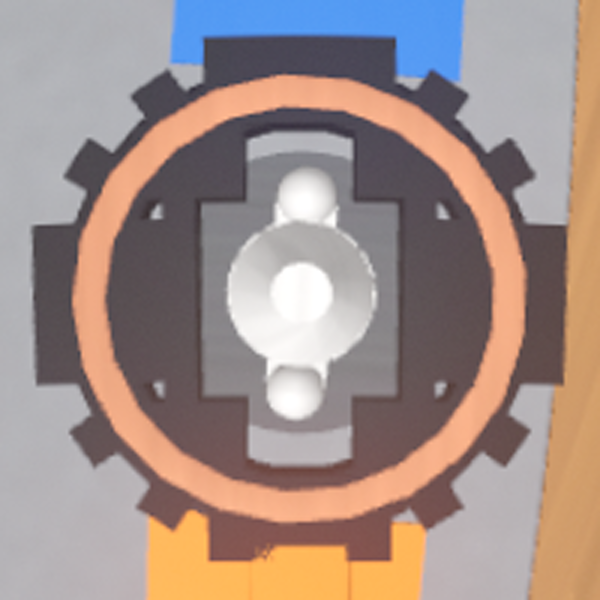

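Emit:
servo_tool --commands '[[0, [-0.12, 0.6, 0], 0], [0, [0, 1, 0], 0], [0, [0, 1, 0], 0], [0, [0, 0.4, 0], 0], [0, [0, 0, 0], 0]]'

```text
t: 15.0
position: [0.4662, 0.0368, 0.0637]
eef_rot: [-1.062, -1.411, 1.412]
ft_force: [-0.1, 0.5, -1.1]
grip_width: 0.166
```

```bash
python3 -c "
from plan import *
st,im,d=look('wrist');stt();cv2.imwrite('pics/w11.png',im)
cv2.imwrite('pics/w11c.png',cv2.resize(im[15:215,215:415],None,fx=3,fy=3,interpolation=cv2.INTER_CUBIC))
"
```

```text
t 15.05 p [0.4665 0.0368 0.0643] yaw 106.02 F [-0.1 -0.5 -1.1] M [ 0.05 -0.02 -0.04] w 0.158 q [-0.09  0.05  1.9   0.    1.19  2.78]
```

View pics/w11c.png

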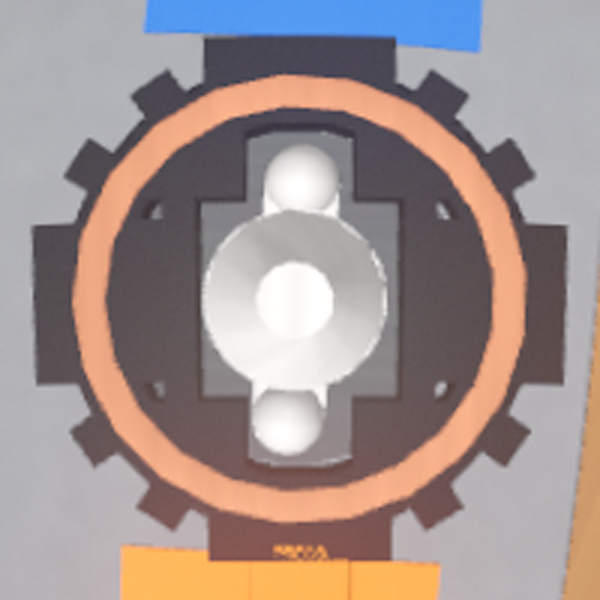

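Emit:
servo_tool --commands '[[0, [0, 0.5, -0.08], 0], [0, [0, 1, 0], 0], [0, [0, 1, 0], 0], [0, [0, 0.5, 0], 0], [0, [0, 0.2, 0], 0], [0, [0, 0, 0], 0]]'

```text
t: 15.65
position: [0.4673, 0.037, 0.0323]
eef_rot: [-1.063, -1.412, 1.412]
ft_force: [0.2, 0.2, -1.7]
grip_width: 0.162
```

```bash
python3 -c "
from plan import *
st,im,d=look('wrist');stt();cv2.imwrite('pics/w12.png',im)
cv2.imwrite('pics/w12c.png',cv2.resize(im[15:215,215:415],None,fx=3,fy=3,interpolation=cv2.INTER_CUBIC))
"
```

```text
t 15.7 p [0.4675 0.037  0.0326] yaw 106.02 F [ 0.  -0.7 -1.3] M [ 0.06  0.03 -0.03] w 0.159 q [-0.09  0.09  1.93  0.    1.12  2.78]
```

View pics/w12c.png

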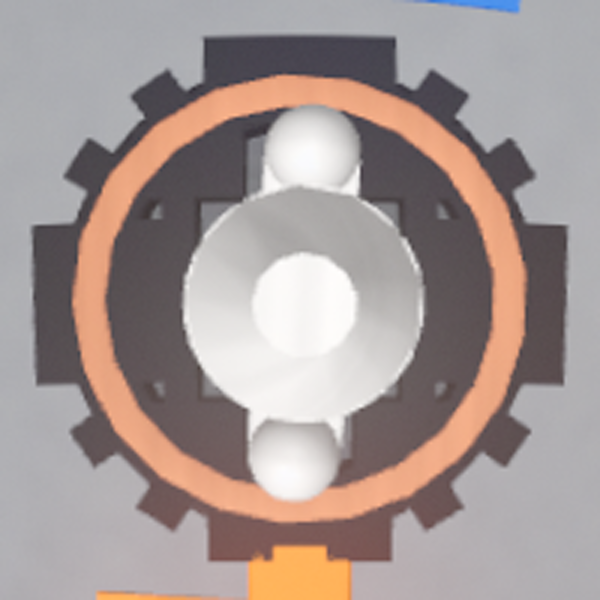

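Emit:
servo_tool --commands '[[0, [0, 0.2, 0], 0], [0, [0, 0.08, 0], 0], [0, [0, 0, 0], 0], [0, [0, 0, 0], 0]]'

```text
t: 16.1
position: [0.4677, 0.037, 0.0301]
eef_rot: [-1.064, -1.413, 1.412]
ft_force: [-0.2, 0.9, 3.0]
grip_width: 0.162
```

```bash
python3 -c "
from plan import *
stt()
"
```

```text
t 16.1 p [0.4677 0.037  0.0301] yaw 106.02 F [-0.2  0.9  3. ] M [ 0.08 -0.09  0.01] w 0.162 q [-0.09  0.1   1.93  0.    1.11  2.78]
```

Emit:
servo_tool --commands '[[0.36, [0, 0, 0], 0], [0.36, [0, 0, 0], 0], [0.36, [0, 0, 0], 0], [0.36, [0, -1, 0], 0], [0.36, [0, -3, 0], 0], [0.36, [0, -4, 0], 0], [0.36, [0, -4, 0], 0], [0.36, [0, -4, 0], 0], [0.36, [0, 0, 0], 0], [0.36, [0, 0, 0], 0]]'

```text
t: 17.1
position: [0.4677, 0.0369, 0.1911]
eef_rot: [-1.066, -1.414, 1.411]
ft_force: [0.1, 0.5, -0.3]
grip_width: 0.36
```

```bash
python3 -c "
from plan import *
st,im,d=look('wrist');stt();cv2.imwrite('pics/w13.png',im)
show([.63,-.24,.20],93,0.45,turn=.13,step=4.5)
"
```

```text
t 17.15 p [0.4673 0.037  0.19  ] yaw 106.02 F [-1.  -0.5 -0.7] M [ 0.01 -0.02 -0.02] w 0.359 q [-0.09 -0.06  1.74  0.    1.46  2.78]
8
[[0.45, [-3.89, -0.13, -1.0], 0.028], [0.45, [-3.86, -0.12, -1.11], 0.029], [0.45, [-3.82, -0.13, -1.22], 0.028], [0.45, [-3.8, -0.12, -1.32], 0.029], [0.45, [-3.75, -0.13, -1.44], 0.028], [0.45, [-3.7, -0.12, -1.54], 0.028], [0.45, [-3.67, -0.13, -1.64], 0.029], [0.45, [-3.61, -0.12, -1.75], 0.028]]
```

View pics/w13.png

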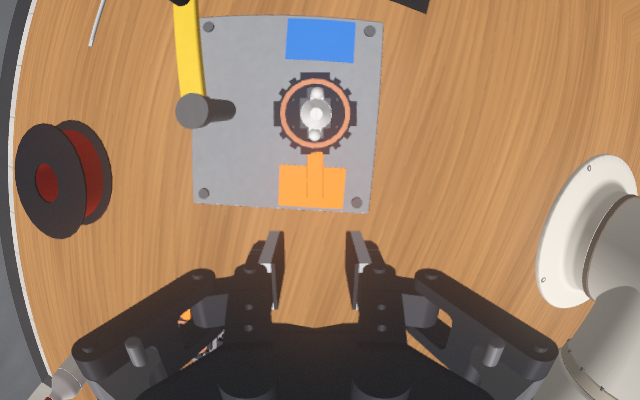

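Emit:
servo_tool --commands '[[0.45, [-3.9, 0, -1.0], 0], [0.45, [-3.9, 0, -1.0], 0.03], [0.45, [-3.8, 0, -1.2], 0.03], [0.45, [-3.8, 0, -1.3], 0.03], [0.45, [-3.75, 0, -1.4], 0.03], [0.45, [-3.7, 0, -1.5], 0.03], [0.45, [-3.65, 0, -1.65], 0.03], [0.45, [-3.6, 0, -1.75], 0.05], [0.45, [0, 0, 0], 0], [0.45, [0, 0, 0], 0]]'

```text
t: 18.15
position: [0.6333, -0.2375, 0.1878]
eef_rot: [-1.182, -1.244, 1.245]
ft_force: [0.6, 1.4, 0.2]
grip_width: 0.448
```

```bash
python3 -c "
from plan import *
st,im,d=look('wrist');stt();cv2.imwrite('pics/w14.png',im)
for r in tabs(im,st,'wrist','b',.010): print({k:np.round(v,4).tolist() for k,v in r.items()})
for nm in ['S1','S1_tab']:
    for r in pinpoint(nm,'wrist'):
        if r['score']>.3: print(nm,round(r['score'],2),np.round(c2w(r['xyz'],'wrist',st),4))
"
```

```text
t 18.2 p [ 0.6333 -0.2367  0.1885] yaw 92.85 F [ 0.1 -0.2 -0.1] M [-0.02  0.02  0.01] w 0.451 q [-0.47  0.38  1.24  0.    1.53  2.62]
{'c': [0.518, -0.2828], 'ang': 54.0262, 'L': 0.0474, 'W': 0.0184, 'ends': [[0.5036, -0.3027], [0.5314, -0.2644]], 'px': [405, 119, 36, 41, 657]}
{'c': [0.6427, -0.2703], 'ang': 89.9383, 'L': 0.047, 'W': 0.0163, 'ends': [[0.6426, -0.294], [0.6427, -0.2469]], 'px': [298, 120, 17, 46, 686]}
{'c': [0.4989, -0.1185], 'ang': -175.5207, 'L': 0.0287, 'W': 0.0115, 'ends': [[0.5147, -0.1173], [0.4861, -0.1195]], 'px': [406, 270, 23, 9, 117]}
S1 0.58 [ 0.6419 -0.329   0.0115]
S1 0.36 [ 0.4843 -0.026   0.037 ]
S1_tab 0.72 [ 0.5252 -0.2788  0.0068]
```

View pics/w14.png

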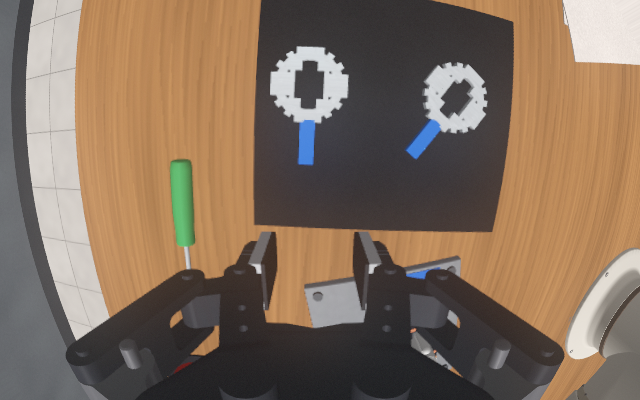

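```bash
python3 -c "
from plan import *
show([.6427,-.2625,.036],90,0.45,turn=.13,step=4.5)
"
```

```text
4
[[0.45, [-0.67, 3.84, -0.2], 0.013], [0.45, [-0.67, 3.84, -0.21], 0.012], [0.45, [-0.66, 3.83, -0.21], 0.013], [0.45, [-0.66, 3.84, -0.23], 0.013]]
```

Emit:
servo_tool --commands '[[0.45, [-0.67, 3.8, -0.2], 0.012], [0.45, [-0.67, 3.8, -0.2], 0.012], [0.45, [-0.66, 3.8, -0.22], 0.012], [0.45, [-0.66, 2.5, -0.22], 0.014], [0.45, [0, 1.3, 0], 0], [0.45, [0, 0, 0], 0], [0.45, [0, 0, 0], 0]]'

```text
t: 19.0
position: [0.6435, -0.263, 0.0394]
eef_rot: [-1.21, -1.21, 1.209]
ft_force: [0.6, -0.3, 0.4]
grip_width: 0.451
```

```bash
python3 -c "
from plan import *
st,im,d=look('wrist');stt();cv2.imwrite('pics/w15.png',im)
for r in tabs(im,st,'wrist','b',.010): print({k:np.round(v,4).tolist() for k,v in r.items()})
"
```

```text
t 19.05 p [ 0.6437 -0.2632  0.0398] yaw 90.02 F [-0.4 -0.2  0.5] M [ 0.03  0.04 -0.04] w 0.448 q [-0.5   0.51  1.36  0.    1.27  2.64]
{'c': [0.5195, -0.284], 'ang': 52.9141, 'L': 0.0477, 'W': 0.0215, 'ends': [[0.5046, -0.3037], [0.5334, -0.2657]], 'px': [475, 159, 56, 67, 1643]}
{'c': [0.6429, -0.2704], 'ang': 90.6125, 'L': 0.0441, 'W': 0.0159, 'ends': [[0.6431, -0.2919], [0.6426, -0.2478]], 'px': [301, 177, 28, 72, 1956]}
```

View pics/w15.png

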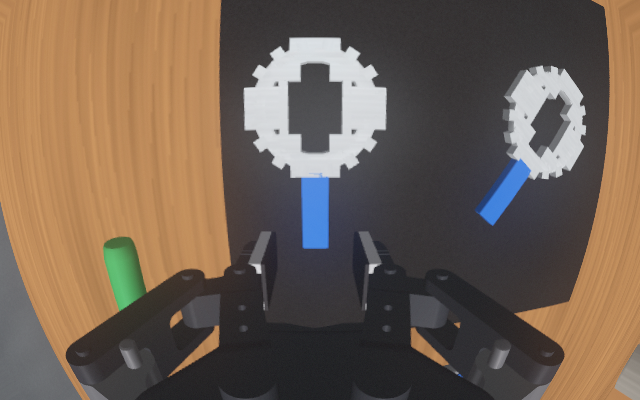

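Emit:
servo_tool --commands '[[0.4, [0, 1.5, 0], 0], [0.35, [0, 1.3, 0], 0], [0.35, [0, 0.73, 0], 0], [0.35, [0, 0, 0], 0], [0.3, [0, 0, 0], 0], [0.0, [0, 0, 0], 0], [0.0, [0, 0, 0], 0], [0.0, [0, 0, 0], 0], [0.0, [0, 0, 0], 0], [0.0, [0, 0, 0], 0]]'

```text
t: 20.05
position: [0.6432, -0.2634, 0.0026]
eef_rot: [-1.21, -1.209, 1.209]
ft_force: [2.0, -0.7, 2.9]
grip_width: 0.163
```

```bash
python3 -c "
from plan import *
stt()
"
```

```text
t 20.05 p [ 0.6432 -0.2634  0.0026] yaw 89.98 F [ 2.  -0.7  2.9] M [-0.03 -0.38  0.04] w 0.163 q [-0.5   0.55  1.39  0.    1.21  2.64]
```

Emit:
servo_tool --commands '[[0.0, [0, -1, 0], 0], [0.0, [0, -2, 0], 0], [0.0, [0, -3, 0], 0], [0.0, [0, -4, 0], 0], [0.0, [0, -4, 0], 0], [0.0, [0, -4, 0], 0], [0.0, [0, 0, 0], 0]]'

```text
t: 20.75
position: [0.6443, -0.2641, 0.1894]
eef_rot: [-1.218, -1.212, 1.208]
ft_force: [0.3, -0.4, -1.0]
grip_width: 0.16
```

```bash
python3 -c "
from plan import *
st,im,d=look('wrist');stt();cv2.imwrite('pics/w16.png',im)
show([.4991,-.0906,.182],282.6,0,turn=.14,step=4.5)
"
```

```text
t 20.8 p [ 0.6436 -0.2637  0.1858] yaw 89.97 F [ 0.7  0.7 -3.2] M [0.15 0.04 0.02] w 0.163 q [-0.5   0.42  1.19  0.    1.53  2.64]
25
[[0, [0.69, 0.02, 0.58], -0.134], [0, [0.77, 0.01, 0.48], -0.135], [0, [0.82, 0.02, 0.37], -0.134], [0, [0.86, 0.01, 0.26], -0.135], [0, [0.89, 0.02, 0.15], -0.134], [0, [0.9, 0.01, 0.02], -0.135], [0, [0.9, 0.02, -0.1], -0.134], [0, [0.87, 0.01, -0.22], -0.135], [0, [0.84, 0.02, -0.34], -0.134], [0, [0.79, 0.01, -0.44], -0.135]]
[[0, [0.71, 0.02, -0.55], -0.134], [0, [0.64, 0.01, -0.63], -0.135], [0, [0.55, 0.02, -0.72], -0.134], [0, [0.45, 0.01, -0.78], -0.135], [0, [0.34, 0.02, -0.84], -0.134], [0, [0.22, 0.01, -0.87], -0.135], [0, [0.1, 0.02, -0.9], -0.134], [0, [-0.02, 0.02, -0.9], -0.135], [0, [-0.13, 0.01, -0.89], -0.134], [0, [-0.26, 0.02, -0.87], -0.135]]
[[0, [-0.37, 0.01, -0.82], -0.134], [0, [-0.48, 0.02, -0.77], -0.135], [0, [-0.57, 0.01, -0.69], -0.134], [0, [-0.67, 0.02, -0.61], -0.134], [0, [-0.74, 0.01, -0.52], -0.135]]
```

View pics/w16.png

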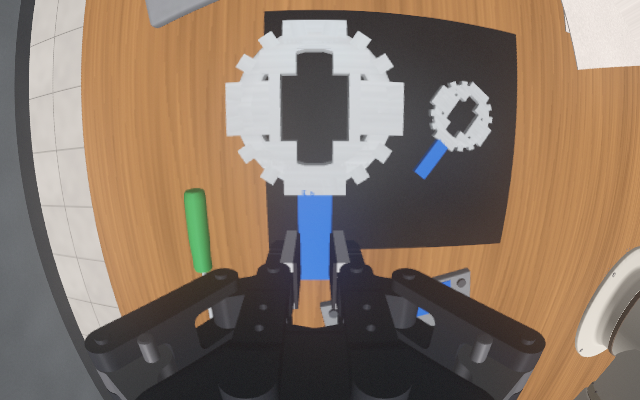

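Separator held, ring centre near (315,107). Carrying it to the hub with a half turn.

Emit:
servo_tool --commands '[[0, [0.69, 0, 0.58], -0.134], [0, [0.77, 0, 0.48], -0.134], [0, [0.82, 0, 0.37], -0.134], [0, [0.86, 0, 0.26], -0.134], [0, [0.89, 0, 0.15], -0.134], [0, [0.9, 0, 0.02], -0.134], [0, [0.9, 0, -0.1], -0.134], [0, [0.87, 0, -0.22], -0.134], [0, [0.84, 0, -0.34], -0.134], [0, [0.79, 0, -0.44], -0.134]]'

```text
t: 21.8
position: [0.5844, -0.1935, 0.181]
eef_rot: [-0.235, -2.102, 2.1]
ft_force: [0.2, -0.8, -1.3]
grip_width: 0.159
```

Emit:
servo_tool --commands '[[0, [0.71, 0, -0.55], -0.134], [0, [0.64, 0, -0.63], -0.134], [0, [0.55, 0, -0.72], -0.134], [0, [0.45, 0, -0.78], -0.134], [0, [0.34, 0, -0.84], -0.134], [0, [0.22, 0, -0.87], -0.134], [0, [0.1, 0, -0.9], -0.134], [0, [-0.02, 0, -0.9], -0.134], [0, [-0.13, 0, -0.89], -0.134], [0, [-0.26, 0, -0.87], -0.134]]'

```text
t: 22.8
position: [0.527, -0.1239, 0.1812]
eef_rot: [-0.959, 1.539, -1.536]
ft_force: [-0.2, -0.2, -2.1]
grip_width: 0.165
```

Emit:
servo_tool --commands '[[0, [-0.37, 0, -0.82], -0.134], [0, [-0.48, 0, -0.77], -0.134], [0, [-0.57, 0, -0.69], -0.134], [0, [-0.67, 0, -0.61], -0.134], [0, [-0.74, 0, -0.52], -0.134], [0, [0, 0, 0], 0], [0, [0, 0, 0], 0]]'

```text
t: 23.5
position: [0.4993, -0.0894, 0.1819]
eef_rot: [-1.299, 1.058, -1.057]
ft_force: [0.3, -0.3, -1.4]
grip_width: 0.163
```

```bash
cat >> plan.py <<'E'
def snap(name):
    st,im,d=look('wrist');stt();cv2.imwrite(f'pics/{name}.png',im)
    cv2.imwrite(f'pics/{name}c.png',cv2.resize(im[0:230,200:430],None,fx=2.6,fy=2.6,interpolation=cv2.INTER_CUBIC));return st,im
E
python3 -c "
from plan import *
snap('w17')
"
```

```text
t 23.55 p [ 0.4994 -0.0896  0.182 ] yaw -78.31 F [-0.4  0.3 -1.8] M [-0.13  0.01 -0.01] w 0.164 q [-0.33  0.03  1.67 -0.    1.44 -0.53]
```

View pics/w17c.png

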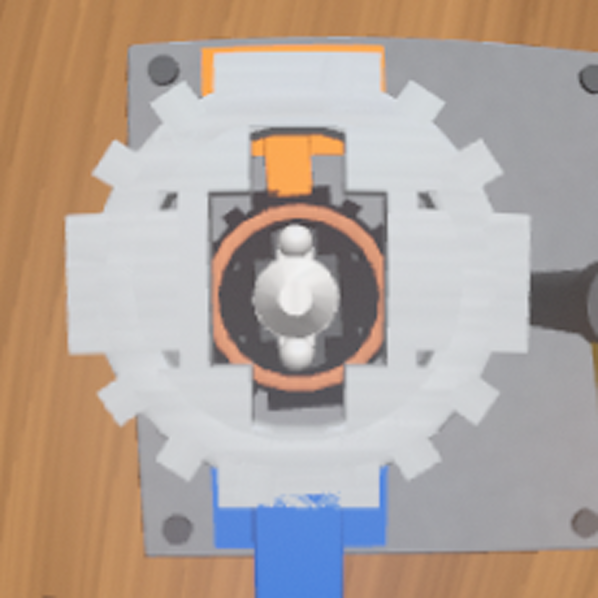

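Emit:
servo_tool --commands '[[0, [0.1, 2, -0.04], -0.015], [0, [0.08, 2.5, -0.03], 0], [0, [0, 2.5, 0], 0], [0, [0, 1.4, 0], 0], [0, [0, 0, 0], 0], [0, [0, 0, 0], 0]]'

```text
t: 24.15
position: [0.4996, -0.0915, 0.0992]
eef_rot: [-1.306, 1.044, -1.044]
ft_force: [-0.1, 0.1, -1.0]
grip_width: 0.167
```

```bash
python3 -c "
from plan import *
snap('w18')
"
```

```text
t 24.2 p [ 0.4998 -0.0916  0.0996] yaw -77.27 F [ 0.   0.5 -2.4] M [-0.12 -0.02 -0.05] w 0.162 q [-0.33  0.09  1.77  0.    1.27 -0.56]
```

View pics/w18c.png

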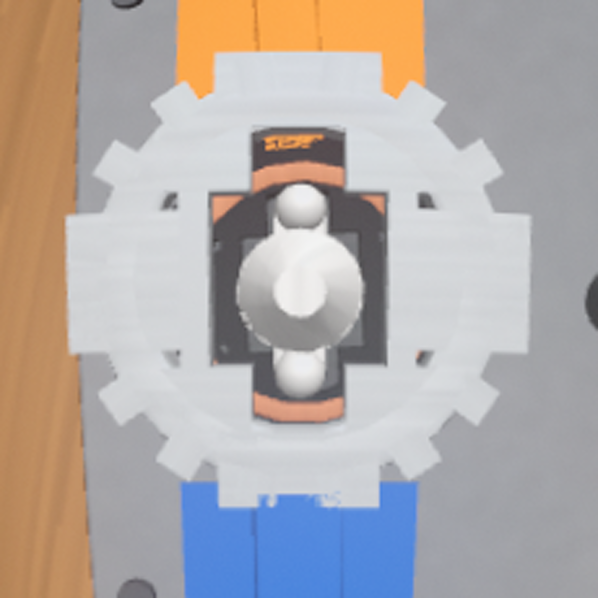

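Emit:
servo_tool --commands '[[0, [0.11, 0.9, 0.04], 0], [0, [0, 1.2, 0], 0], [0, [0, 1.2, 0], 0], [0, [0, 0.8, 0], 0], [0, [0, 0, 0], 0]]'

```text
t: 24.7
position: [0.4991, -0.0921, 0.056]
eef_rot: [-1.307, 1.045, -1.042]
ft_force: [0.7, 0.9, -0.6]
grip_width: 0.158
```

```bash
python3 -c "
from plan import *
snap('w19')
"
```

```text
t 24.75 p [ 0.4995 -0.0922  0.0568] yaw -77.22 F [ 0.   0.6 -1. ] M [-0.06  0.01  0.01] w 0.16 q [-0.33  0.14  1.82  0.    1.18 -0.56]
```

View pics/w19c.png

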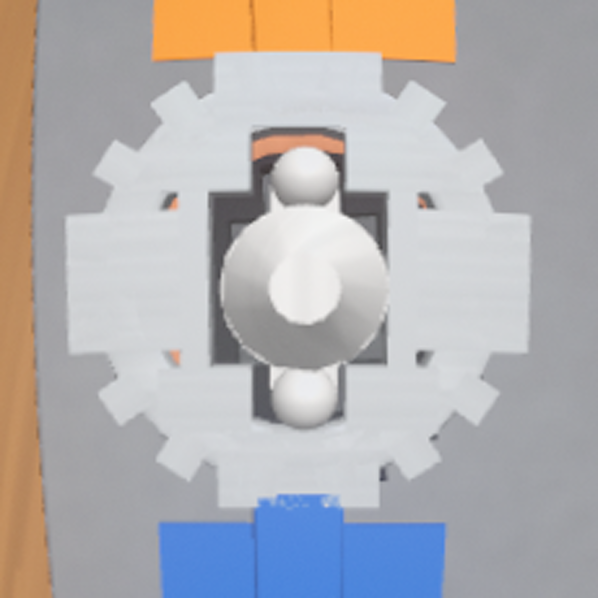

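Emit:
servo_tool --commands '[[0, [0.12, 0.5, 0.08], 0], [0, [0, 0.8, 0], 0], [0, [0, 0.3, 0], 0], [0, [0, 0, 0], 0], [0, [0, 0.15, 0], 0], [0, [0, 0.1, 0], 0], [0, [0, 0, 0], 0]]'

```text
t: 25.45
position: [0.5009, -0.0933, 0.039]
eef_rot: [-1.306, 1.043, -1.043]
ft_force: [0.2, 0.9, -1.4]
grip_width: 0.16
```

```bash
python3 -c "
from plan import *
stt()
"
```

```text
t 25.45 p [ 0.5009 -0.0933  0.039 ] yaw -77.23 F [ 0.2  0.9 -1.4] M [ 0.01 -0.05 -0.03] w 0.16 q [-0.34  0.16  1.83  0.    1.15 -0.56]
```

Emit:
servo_tool --commands '[[0, [0, 0.1, 0], 0], [0, [0, 0, 0], 0], [0.36, [0, 0, 0], 0], [0.36, [0, 0, 0], 0], [0.36, [0, 0, 0], 0], [0.36, [0, -2, 0], 0], [0.36, [0, -4, 0], 0], [0.36, [0, -4, 0], 0], [0.36, [0, -4, 0], 0], [0.36, [0, 0, 0], 0]]'

```text
t: 26.45
position: [0.5027, -0.0939, 0.1833]
eef_rot: [-1.304, 1.037, -1.049]
ft_force: [0.6, -0.2, -0.8]
grip_width: 0.358
```

```bash
python3 -c "
from plan import *
snap('w20')
show([.5022,.2417,.18],-84.8,0.45,turn=.14,step=4.8)
"
```

```text
t 26.5 p [ 0.5018 -0.0936  0.1804] yaw -77.22 F [ 0.1 -0.8 -1.3] M [ 0.01  0.05 -0.02] w 0.361 q [-0.34  0.04  1.67  0.    1.44 -0.56]
7
[[0.45, [-4.67, 0.01, 1.06], 0.019], [0.45, [-4.69, 0.0, 0.98], 0.019], [0.45, [-4.71, 0.01, 0.89], 0.019], [0.45, [-4.72, 0.01, 0.79], 0.019], [0.45, [-4.74, 0.0, 0.71], 0.018], [0.45, [-4.75, 0.01, 0.62], 0.019], [0.45, [-4.76, 0.0, 0.53], 0.019]]
```

View pics/w20.png

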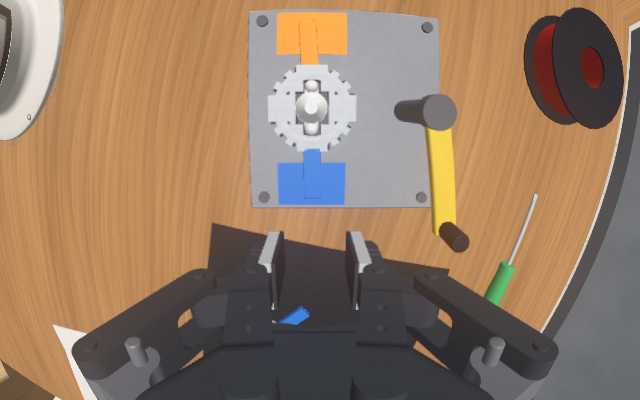

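The separator lies flat on the hub with its tab over the blue patch. Next is the middle disc.

Emit:
servo_tool --commands '[[0.45, [-4.7, 0, 1.05], 0.019], [0.45, [-4.7, 0, 1.0], 0.019], [0.45, [-4.7, 0, 0.9], 0.019], [0.45, [-4.7, 0, 0.8], 0.019], [0.45, [-4.75, 0, 0.7], 0.019], [0.45, [-4.75, 0, 0.6], 0.019], [0.45, [-4.7, 0, 0.5], 0.018], [0.45, [0, 4, 0], 0], [0.45, [0, 4, 0], 0], [0.45, [0, 4, 0], 0]]'

```text
t: 27.5
position: [0.5001, 0.2419, 0.0555]
eef_rot: [-1.252, 1.142, -1.141]
ft_force: [1.2, 0.6, -0.6]
grip_width: 0.449
```

Emit:
servo_tool --commands '[[0.45, [0, 2.0, 0], 0], [0.45, [0, 0, 0], 0], [0.45, [0, 0, 0], 0]]'

```text
t: 27.8
position: [0.5009, 0.2416, 0.0381]
eef_rot: [-1.251, 1.142, -1.142]
ft_force: [-0.5, 0.0, 0.8]
grip_width: 0.449
```

```bash
python3 -c "
from plan import *
st,im=snap('w21')
for r in tabs(im,st,'wrist','o',.012): print({k:np.round(v,4).tolist() for k,v in r.items()})
"
```

```text
t 27.85 p [0.5015 0.2417 0.0389] yaw -84.79 F [ 0.5 -0.3 -0.7] M [-0.03 -0.03  0.  ] w 0.454 q [0.31 0.25 1.72 0.   1.17 0.22]
{'c': [0.5003, 0.2508], 'ang': 95.1648, 'L': 0.0466, 'W': 0.016, 'ends': [[0.5024, 0.2272], [0.4982, 0.2736]], 'px': [302, 177, 28, 77, 2035]}
{'c': [0.5859, 0.2587], 'ang': 94.2667, 'L': 0.0468, 'W': 0.0193, 'ends': [[0.5876, 0.2351], [0.5842, 0.2818]], 'px': [438, 178, 34, 72, 1819]}
```

View pics/w21.png

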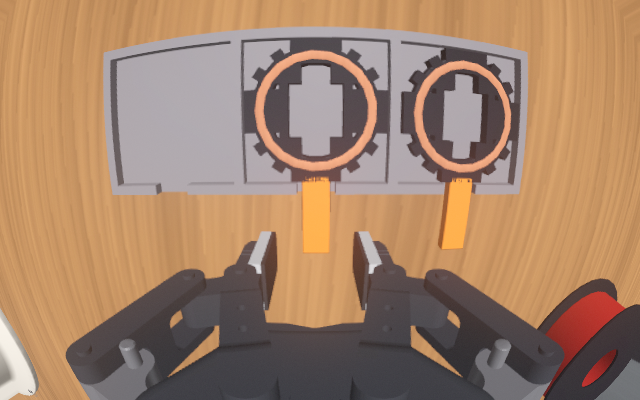

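Emit:
servo_tool --commands '[[0.4, [-0.1, 1.5, 0], 0], [0.35, [0, 1.3, 0], 0], [0.35, [0, 0.6, 0], 0], [0.35, [0, 0, 0], 0], [0.3, [0, 0, 0], 0], [0.3, [0, 0, 0], 0]]'

```text
t: 28.45
position: [0.5012, 0.2427, 0.0045]
eef_rot: [-1.25, 1.142, -1.142]
ft_force: [-0.6, 0.9, 0.3]
grip_width: 0.301
```

Emit:
servo_tool --commands '[[0.0, [0, 0, 0], 0], [0.0, [0, 0, 0], 0], [0.0, [0, 0, 0], 0], [0.0, [0, 0, 0], 0], [0.0, [0, 0, 0], 0]]'

```text
t: 28.95
position: [0.5012, 0.2427, 0.0045]
eef_rot: [-1.25, 1.142, -1.142]
ft_force: [-2.2, -1.3, 6.8]
grip_width: 0.165
```

```bash
python3 -c "
from plan import *
stt()
"
```

```text
t 28.95 p [0.5012 0.2427 0.0045] yaw -84.79 F [-2.2 -1.3  6.8] M [-0.07  0.1   0.01] w 0.165 q [0.31 0.3  1.75 0.   1.1  0.22]
```

Emit:
servo_tool --commands '[[0.0, [0, -1, 0], 0], [0.0, [0, -2, 0], 0], [0.0, [0, -3, 0], 0], [0.0, [0, -4, 0], 0], [0.0, [0, -4, 0], 0], [0.0, [0, -4, 0], 0], [0.0, [0, 0, 0], 0], [0.0, [0, 0, 0], 0]]'

```text
t: 29.75
position: [0.501, 0.2426, 0.1849]
eef_rot: [-1.249, 1.141, -1.142]
ft_force: [-0.4, -0.5, -1.7]
grip_width: 0.164
```

```bash
python3 -c "
from plan import *
snap('w22')
show([.4672,.0385,.183],106-360,0,turn=.135,step=4.5)
"
```

```text
t 29.8 p [0.5006 0.2425 0.1837] yaw -84.79 F [ 0.4 -0.  -2.3] M [-0.07 -0.06 -0.02] w 0.163 q [0.31 0.13 1.55 0.   1.46 0.22]
22
[[0, [0.91, 0.0, -0.24], 0.134], [0, [0.93, 0.01, -0.11], 0.134], [0, [0.94, -0.0, 0.02], 0.135], [0, [0.93, 0.0, 0.14], 0.134], [0, [0.9, 0.01, 0.26], 0.134], [0, [0.86, -0.0, 0.38], 0.134], [0, [0.8, 0.0, 0.49], 0.135], [0, [0.73, 0.0, 0.6], 0.134], [0, [0.64, 0.01, 0.69], 0.134], [0, [0.54, 0.0, 0.76], 0.134]]
[[0, [0.44, 0.0, 0.84], 0.135], [0, [0.32, 0.01, 0.88], 0.134], [0, [0.19, -0.0, 0.92], 0.134], [0, [0.08, 0.0, 0.93], 0.134], [0, [-0.05, 0.01, 0.94], 0.135], [0, [-0.18, -0.0, 0.92], 0.134], [0, [-0.3, 0.0, 0.89], 0.134], [0, [-0.42, 0.0, 0.85], 0.134], [0, [-0.52, 0.01, 0.78], 0.135], [0, [-0.62, 0.0, 0.7], 0.134]]
[[0, [-0.72, 0.0, 0.61], 0.134], [0, [-0.79, 0.01, 0.51], 0.134]]
```

View pics/w22.png

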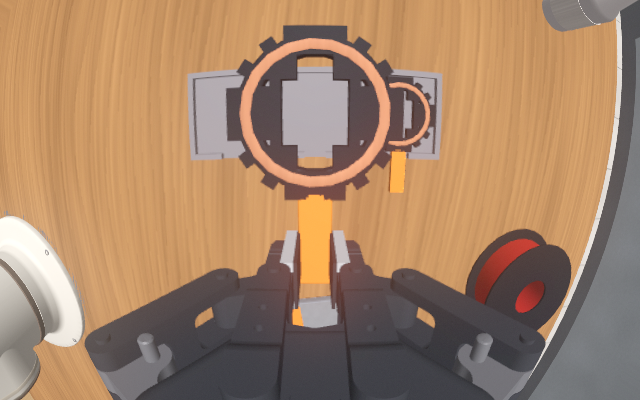

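The second disc is held, ring centre at about (315,112). Carrying it now.

Emit:
servo_tool --commands '[[0, [0.91, 0, -0.24], 0.134], [0, [0.93, 0, -0.11], 0.134], [0, [0.94, 0, 0.02], 0.134], [0, [0.93, 0, 0.14], 0.134], [0, [0.9, 0, 0.26], 0.134], [0, [0.86, 0, 0.38], 0.134], [0, [0.8, 0, 0.49], 0.134], [0, [0.73, 0, 0.6], 0.134], [0, [0.64, 0, 0.69], 0.134], [0, [0.54, 0, 0.76], 0.134]]'

```text
t: 30.8
position: [0.4851, 0.1494, 0.1825]
eef_rot: [-0.33, 2.052, -2.052]
ft_force: [0.1, 0.0, -0.7]
grip_width: 0.162
```

Emit:
servo_tool --commands '[[0, [0.44, 0, 0.84], 0.134], [0, [0.32, 0, 0.88], 0.134], [0, [0.19, 0, 0.92], 0.134], [0, [0.08, 0, 0.93], 0.134], [0, [-0.05, 0, 0.94], 0.134], [0, [-0.18, 0, 0.92], 0.134], [0, [-0.3, 0, 0.89], 0.134], [0, [-0.42, 0, 0.85], 0.134], [0, [-0.52, 0, 0.78], 0.13], [0, [-0.62, 0, 0.7], 0.12]]'

```text
t: 31.8
position: [0.4702, 0.0568, 0.1826]
eef_rot: [-0.884, -1.61, 1.612]
ft_force: [0.5, 0.4, -2.2]
grip_width: 0.16
```

Emit:
servo_tool --commands '[[0, [-0.72, 0, 0.61], 0.12], [0, [-0.79, 0, 0.51], 0.09], [0, [0, 0, 0], 0], [0, [0, 0, 0], 0]]'

```text
t: 32.2
position: [0.4682, 0.0386, 0.1832]
eef_rot: [-1.013, -1.47, 1.471]
ft_force: [0.2, -0.1, -1.4]
grip_width: 0.157
```

```bash
python3 -c "
from plan import *
stt()
"
```

```text
t 32.2 p [0.4682 0.0386 0.1832] yaw 110.8 F [ 0.2 -0.1 -1.4] M [ 0.06 -0.05 -0.01] w 0.157 q [-0.08 -0.05  1.74  0.    1.45  2.7 ]
```

Emit:
servo_tool --commands '[[0, [0, 2, 0], 0.05], [0, [0, 2.5, 0], 0.04], [0, [0, 2.5, 0], 0], [0, [0, 1.3, 0], 0], [0, [0, 0, 0], 0], [0, [0, 0, 0], 0]]'

```text
t: 32.8
position: [0.4689, 0.0386, 0.1017]
eef_rot: [-1.068, -1.407, 1.406]
ft_force: [0.5, 0.4, -0.4]
grip_width: 0.165
```

```bash
python3 -c "
from plan import *
snap('w23')
"
```

```text
t 32.85 p [0.4691 0.0385 0.1021] yaw 105.56 F [ 0.1 -0.1 -0.9] M [0.08 0.04 0.01] w 0.16 q [-0.08  0.01  1.85  0.    1.27  2.79]
```

View pics/w23c.png

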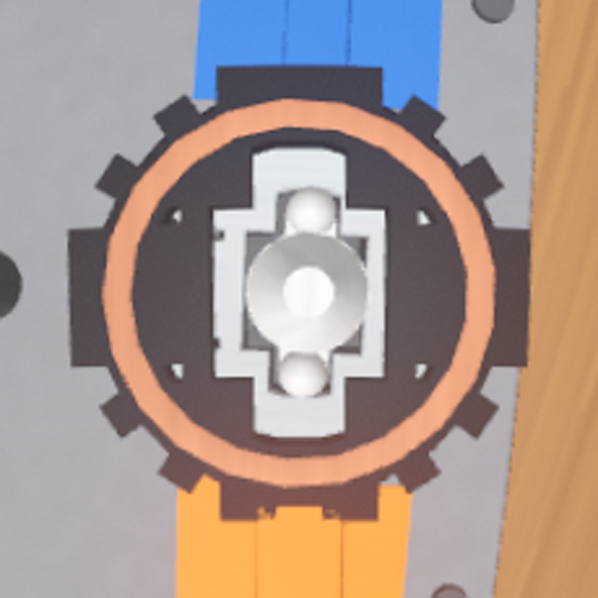

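Emit:
servo_tool --commands '[[0, [-0.03, 0.8, 0.1], 0], [0, [0, 1.0, 0.08], 0], [0, [0, 1.2, 0], 0], [0, [0, 1.0, 0], 0], [0, [0, 0, 0], 0]]'

```text
t: 33.35
position: [0.4661, 0.0377, 0.0593]
eef_rot: [-1.066, -1.404, 1.406]
ft_force: [0.0, -0.2, -2.1]
grip_width: 0.165
```

```bash
python3 -c "
from plan import *
snap('w24')
"
```

```text
t 33.4 p [0.4665 0.0377 0.0602] yaw 105.5 F [-0.8 -0.2 -1.2] M [-0.02  0.05  0.01] w 0.164 q [-0.08  0.06  1.9   0.    1.18  2.79]
```

View pics/w24c.png

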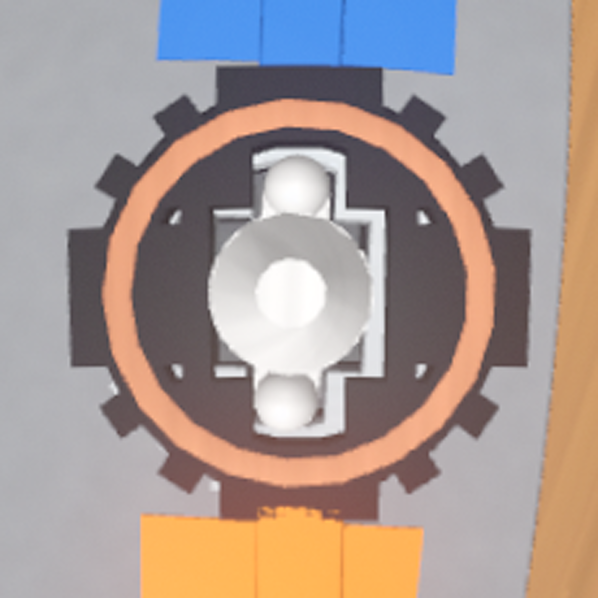

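Emit:
servo_tool --commands '[[0, [0, 0.4, -0.1], 0], [0, [0, 0.5, 0], 0], [0, [0, 0.25, 0], 0], [0, [0, 0, 0], 0], [0, [0, 0.1, 0], 0], [0, [0, 0.1, 0], 0], [0, [0, 0, 0], 0]]'

```text
t: 34.1
position: [0.4679, 0.0379, 0.0475]
eef_rot: [-1.069, -1.406, 1.406]
ft_force: [0.3, -0.0, -1.3]
grip_width: 0.159
```

```bash
python3 -c "
from plan import *
stt()
"
```

```text
t 34.1 p [0.4679 0.0379 0.0475] yaw 105.5 F [ 0.3 -0.  -1.3] M [ 0.03 -0.02  0.02] w 0.159 q [-0.08  0.07  1.91  0.    1.15  2.79]
```

Emit:
servo_tool --commands '[[0, [0, 0.14, 0], 0], [0, [0, 0, 0], 0], [0.36, [0, 0, 0], 0], [0.36, [0, 0, 0], 0], [0.36, [0, 0, 0], 0], [0.36, [0, -2, 0], 0], [0.36, [0, -4, 0], 0], [0.36, [0, -4, 0], 0], [0.36, [0, -4, 0], 0], [0.36, [0, 0, 0], 0]]'

```text
t: 35.1
position: [0.4697, 0.0378, 0.1913]
eef_rot: [-1.075, -1.411, 1.403]
ft_force: [0.5, -0.7, -1.1]
grip_width: 0.361
```

```bash
python3 -c "
from plan import *
st,im=snap('w25')
g,d=grab_frame('top');cv2.imwrite('pics/t2.png',g)
for r in tabs(g,None,'top','b',.010,(170,310,400,520),20): print({k:np.round(v,4).tolist() for k,v in r.items()})
show([.51,-.25,.19],234,0.45,turn=.14,step=4.5)
"
```

```text
t 35.15 p [0.4689 0.0378 0.1885] yaw 105.5 F [ 0.  -0.3 -0.7] M [-0.05 -0.03  0.02] w 0.362 q [-0.08 -0.05  1.74  0.    1.45  2.79]
{'c': [0.5182, -0.2815], 'ang': 55.3264, 'L': 0.0483, 'W': 0.0211, 'ends': [[0.5041, -0.3019], [0.5316, -0.2622]], 'px': [439, 246, 20, 17, 178]}
17
[[0.45, [-1.7, -0.02, 0.22], -0.132], [0.45, [-1.65, -0.02, 0.43], -0.132], [0.45, [-1.58, -0.02, 0.65], -0.132], [0.45, [-1.49, -0.02, 0.86], -0.132], [0.45, [-1.36, -0.02, 1.04], -0.132], [0.45, [-1.2, -0.02, 1.21], -0.132], [0.45, [-1.04, -0.01, 1.36], -0.131], [0.45, [-0.86, -0.02, 1.48], -0.132], [0.45, [-0.65, -0.02, 1.59], -0.132], [0.45, [-0.43, -0.02, 1.65], -0.132]]
[[0.45, [-0.22, -0.02, 1.7], -0.132], [0.45, [0.02, -0.02, 1.71], -0.132], [0.45, [0.23, -0.02, 1.7], -0.132], [0.45, [0.46, -0.02, 1.64], -0.132], [0.45, [0.67, -0.02, 1.58], -0.132], [0.45, [0.87, -0.02, 1.47], -0.132], [0.45, [1.06, -0.02, 1.35], -0.132]]
```

View pics/w25.png

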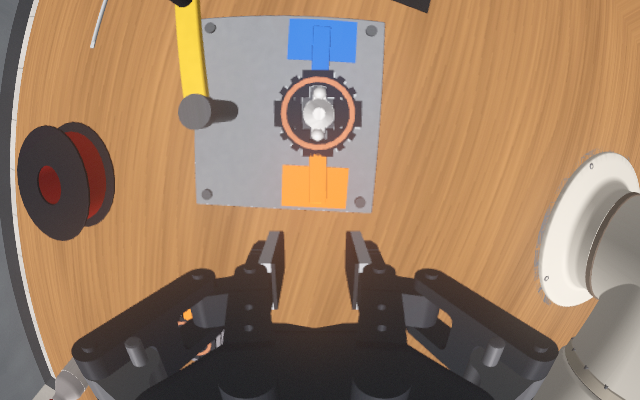

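View pics/t2.png

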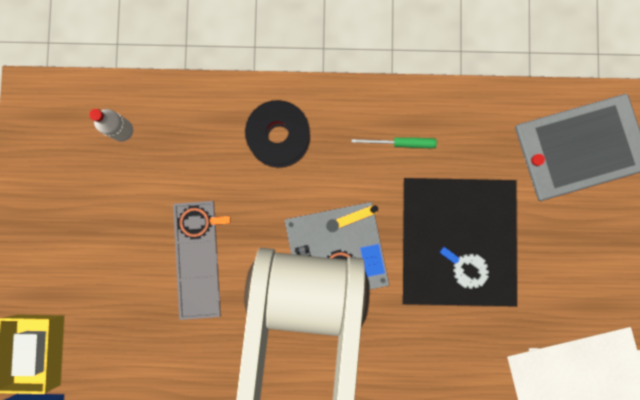

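Emit:
servo_tool --commands '[[0.45, [-1.8, 0, 0.22], -0.132], [0.45, [-1.75, 0, 0.43], -0.132], [0.45, [-1.7, 0, 0.65], -0.132], [0.45, [-1.6, 0, 0.86], -0.132], [0.45, [-1.45, 0, 1.04], -0.132], [0.45, [-1.3, 0, 1.21], -0.132], [0.45, [-1.1, 0, 1.4], -0.132], [0.45, [-0.9, 0, 1.6], -0.132], [0.45, [-0.7, 0, 1.7], -0.132], [0.45, [-0.45, 0, 1.8], -0.132]]'

```text
t: 36.2
position: [0.496, -0.1416, 0.1846]
eef_rot: [-0.03, 2.211, -2.209]
ft_force: [0.3, 0.4, 0.2]
grip_width: 0.451
```

```bash
python3 -c "
from plan import *
show([.515,-.265,.17],234-360,0.45,turn=.14,step=4.5)
"
```

```text
7
[[0.45, [-0.23, 0.21, 1.77], -0.131], [0.45, [0.01, 0.21, 1.78], -0.131], [0.45, [0.24, 0.21, 1.77], -0.131], [0.45, [0.47, 0.21, 1.72], -0.131], [0.45, [0.69, 0.2, 1.65], -0.131], [0.45, [0.9, 0.21, 1.54], -0.131], [0.45, [1.09, 0.21, 1.41], -0.131]]
```

Emit:
servo_tool --commands '[[0.45, [-0.23, 0.2, 1.77], -0.131], [0.45, [0, 0.2, 1.77], -0.131], [0.45, [0.24, 0.2, 1.77], -0.131], [0.45, [0.47, 0.2, 1.72], -0.131], [0.45, [0.69, 0.2, 1.65], -0.131], [0.45, [0.9, 0.2, 1.54], -0.131], [0.45, [1.09, 0.2, 1.41], -0.131], [0.45, [0, 4, 0], 0], [0.45, [0, 0, 0], 0], [0.45, [0, 0, 0], 0]]'

```text
t: 37.2
position: [0.5143, -0.2639, 0.1314]
eef_rot: [-0.84, 1.662, -1.657]
ft_force: [-0.3, 0.2, 1.1]
grip_width: 0.451
```

```bash
python3 -c "
from plan import *
st,im=snap('w26')
for r in tabs(im,st,'wrist','b',.010): print({k:np.round(v,4).tolist() for k,v in r.items()})
"
```

```text
t 37.25 p [ 0.5149 -0.2642  0.1327] yaw -126.34 F [-0.4  0.5 -0.3] M [-0.03 -0.01 -0.  ] w 0.45 q [-0.61  0.21  1.57  0.    1.36  0.03]
{'c': [0.4998, -0.0939], 'ang': 117.7253, 'L': 0.0928, 'W': 0.0791, 'ends': [[0.517, -0.1267], [0.4738, -0.0446]], 'px': [144, 10, 94, 90, 4141]}
{'c': [0.5176, -0.2807], 'ang': 53.9847, 'L': 0.0457, 'W': 0.0159, 'ends': [[0.5036, -0.3001], [0.5304, -0.2631]], 'px': [322, 178, 19, 50, 887]}
```

View pics/w26.png

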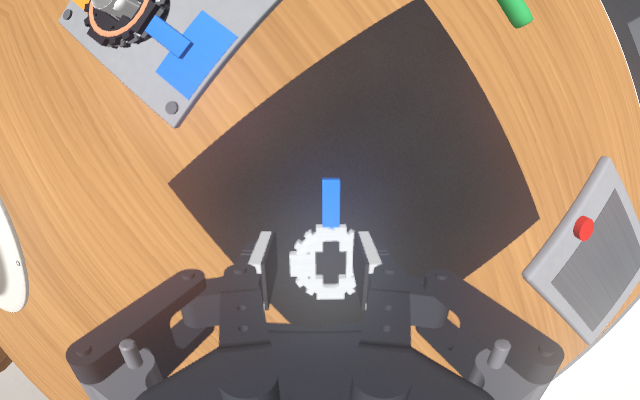

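```bash
python3 -c "
from plan import *
show([.5216,-.2764,.045],-126,0.45,turn=.14,step=4)
"
```

```text
3
[[0.45, [0.2, 2.92, 0.42], -0.002], [0.45, [0.19, 2.93, 0.42], -0.002], [0.45, [0.2, 2.92, 0.42], -0.002]]
```

Emit:
servo_tool --commands '[[0.45, [0.2, 2.9, 0.42], -0.006], [0.45, [0.2, 2.9, 0.42], 0], [0.45, [0.2, 2.9, 0.42], 0], [0.45, [0, 0, 0], 0], [0.45, [0, 0, 0], 0]]'

```text
t: 37.75
position: [0.522, -0.2768, 0.0467]
eef_rot: [-0.843, 1.654, -1.655]
ft_force: [-0.2, -0.4, 0.6]
grip_width: 0.448
```

```bash
python3 -c "
from plan import *
st,im=snap('w27')
for r in tabs(im,st,'wrist','b',.010): print({k:np.round(v,4).tolist() for k,v in r.items()})
"
```

```text
t 37.8 p [ 0.5223 -0.277   0.0473] yaw -125.98 F [ 0.3  0.3 -0.4] M [-0.01 -0.04  0.02] w 0.448 q [-0.62  0.31  1.63  0.    1.2   0.01]
{'c': [0.495, -0.0967], 'ang': 121.8792, 'L': 0.111, 'W': 0.0663, 'ends': [[0.5153, -0.1294], [0.4567, -0.0351]], 'px': [64, 0, 121, 90, 5335]}
{'c': [0.5183, -0.2804], 'ang': 54.3374, 'L': 0.0462, 'W': 0.0162, 'ends': [[0.5039, -0.3004], [0.5308, -0.2629]], 'px': [302, 198, 27, 69, 1755]}
```

View pics/w27.png

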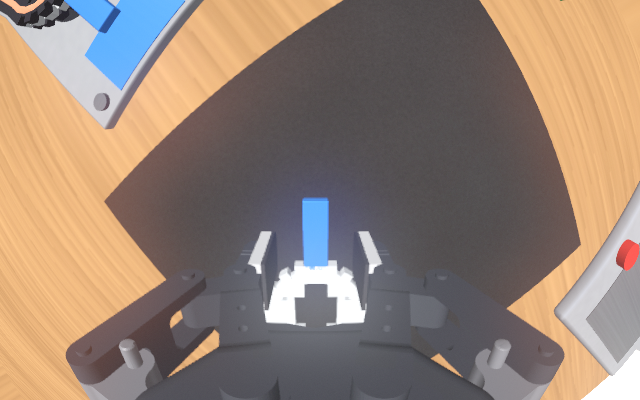

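Emit:
servo_tool --commands '[[0.4, [0, 2, 0], 0], [0.35, [0, 1.5, 0], 0], [0.35, [0, 0.75, 0], 0], [0.3, [0, 0, 0], 0], [0.3, [0, 0, 0], 0], [0.3, [0, 0, 0], 0]]'

```text
t: 38.4
position: [0.5217, -0.2768, 0.0032]
eef_rot: [-0.843, 1.654, -1.655]
ft_force: [0.6, 0.2, 0.4]
grip_width: 0.297
```

Emit:
servo_tool --commands '[[0.0, [0, 0, 0], 0], [0.0, [0, 0, 0], 0], [0.0, [0, 0, 0], 0], [0.0, [0, 0, 0], 0], [0.0, [0, 0, 0], 0]]'

```text
t: 38.9
position: [0.5218, -0.2769, 0.0033]
eef_rot: [-0.843, 1.654, -1.656]
ft_force: [-0.8, 0.8, 7.1]
grip_width: 0.161
```

```bash
python3 -c "
from plan import *
stt()
"
```

```text
t 38.9 p [ 0.5218 -0.2769  0.0033] yaw -125.98 F [-0.8  0.8  7.1] M [0.03 0.09 0.03] w 0.161 q [-0.62  0.36  1.67  0.    1.12  0.01]
```

Emit:
servo_tool --commands '[[0.0, [0, -1, 0], 0], [0.0, [0, -2, 0], 0], [0.0, [0, -3, 0], 0], [0.0, [0, -4, 0], 0], [0.0, [0, -4, 0], 0], [0.0, [0, -4, 0], 0], [0.0, [0, 0, 0], 0], [0.0, [0, 0, 0], 0]]'

```text
t: 39.7
position: [0.5215, -0.2767, 0.1833]
eef_rot: [-0.843, 1.654, -1.656]
ft_force: [0.9, 0.0, -2.4]
grip_width: 0.16
```

```bash
python3 -c "
from plan import *
st,im=snap('w28')
show([.5004,-.0921,.183],-257.4,0,turn=.135,step=4.5)
print('---')
im2=cv2.imread('pics/w16.png')
def tipx(im):
    hsv=cv2.cvtColor(im,cv2.COLOR_BGR2HSV);m=cv2.inRange(hsv,(100,120,80),(125,255,255))[:,300:330]
    rows=np.nonzero(m.sum(1)>255*8)[0];return rows.min(),rows.max()
for a in (im2,im): print(tipx(a))
ci=camera_info('wrist');T=np.array(ci['tool_from_camera'])
def toolx(row,ytool):
    # ray
    th=(row-ci['cy'])/ci['fy'];r=T[:3,:3]@np.array([0,np.sin(th),np.cos(th)]);k=(ytool-T[1,3])/r[1];return (T[:3,3]+k*r)*1e3
for row in (280,): print('S_b tip top',toolx(row,-.0074))
for row in (107.3,): print('S_b ring',toolx(row,-.0074))
"
```

```text
t 39.75 p [ 0.5211 -0.2764  0.182 ] yaw -125.99 F [ 0.4 -0.1 -3.5] M [ 0.07 -0.07  0.01] w 0.158 q [-0.62  0.2   1.48  0.    1.46  0.01]
17
[[0, [-0.81, -0.01, -0.74], 0.135], [0, [-0.7, -0.0, -0.83], 0.135], [0, [-0.58, -0.01, -0.93], 0.135], [0, [-0.45, -0.0, -0.99], 0.135], [0, [-0.31, -0.01, -1.04], 0.135], [0, [-0.17, -0.01, -1.08], 0.135], [0, [-0.02, -0.0, -1.09], 0.134], [0, [0.12, -0.01, -1.09], 0.135], [0, [0.27, -0.01, -1.05], 0.135], [0, [0.41, -0.0, -1.02], 0.135]]
[[0, [0.54, -0.01, -0.95], 0.135], [0, [0.66, -0.0, -0.86], 0.135], [0, [0.77, -0.01, -0.77], 0.135], [0, [0.87, -0.01, -0.66], 0.135], [0, [0.96, -0.0, -0.53], 0.135], [0, [1.01, -0.01, -0.41], 0.135], [0, [1.06, -0.0, -0.26], 0.135]]
---
(np.int64(196), np.int64(278))
(np.int64(222), np.int64(307))
S_b tip top [13.86004973 -7.4        -1.25321636]
S_b ring [-69.41877261  -7.4         -1.15139185]
```

View pics/w28.png

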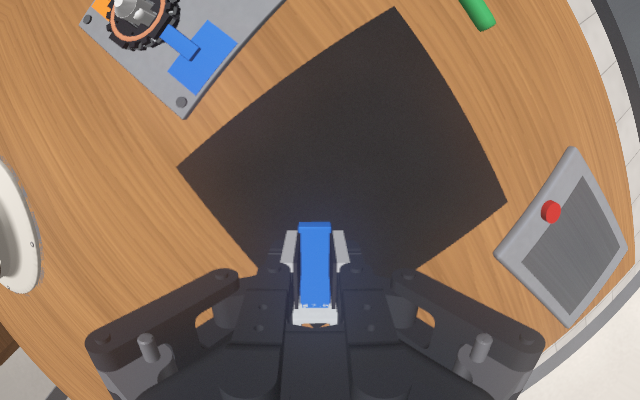

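```bash
cat >> plan.py <<'E'
def toolx(row,ytool):
    ci=camera_info('wrist');T=np.array(ci['tool_from_camera'])
    th=(row-ci['cy'])/ci['fy'];r=T[:3,:3]@np.array([0,np.sin(th),np.cos(th)]);k=(ytool-T[1,3])/r[1];return (T[0,3]+k*r[0])*1e3
E
python3 -c "
from plan import *
im=cv2.imread('pics/w28.png');cv2.imwrite('pics/z.png',cv2.resize(im[210:330,270:360],None,fx=6,fy=4.8,interpolation=cv2.INTER_CUBIC))
print(im[216:236:1,314].tolist())
for r in (220,222,225,226,227,228): print(r,toolx(r,-.0067),toolx(r,.0013))
print(toolx(307,-.0067),toolx(196,-.0074))
"
```

```text
[[68, 57, 59], [69, 59, 60], [69, 57, 59], [70, 58, 60], [76, 60, 58], [105, 71, 57], [177, 98, 51], [186, 105, 54], [189, 107, 55], [189, 106, 55], [197, 112, 60], [232, 141, 71], [228, 139, 71], [223, 133, 67], [222, 131, 66], [223, 132, 67], [221, 130, 65], [222, 132, 65], [222, 131, 65], [222, 131, 66]]
220 -18.137177725226362 -15.215291697856951
222 -17.144157338362728 -14.16357880721064
225 -15.645608629944165 -12.576458326348211
226 -15.143628149728618 -12.044808272754691
227 -14.640390430157309 -11.51182667063045
228 -14.135880209336753 -10.977497356027301
31.34155289286404 -29.916262219661476
```

View pics/z.png

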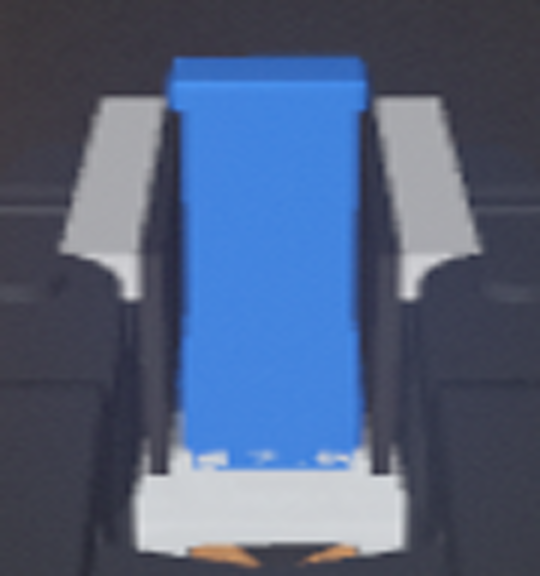

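Emit:
servo_tool --commands '[[0, [-0.81, 0, -0.74], 0.135], [0, [-0.7, 0, -0.83], 0.135], [0, [-0.58, 0, -0.93], 0.135], [0, [-0.45, 0, -0.99], 0.135], [0, [-0.31, 0, -1.04], 0.135], [0, [-0.17, 0, -1.08], 0.135], [0, [-0.02, 0, -1.09], 0.135], [0, [0.12, 0, -1.09], 0.135], [0, [0.27, 0, -1.05], 0.135], [0, [0.41, 0, -1.02], 0.135]]'

```text
t: 40.75
position: [0.5086, -0.1675, 0.1808]
eef_rot: [-0.414, -1.994, 1.992]
ft_force: [0.2, -0.1, -1.4]
grip_width: 0.162
```

Emit:
servo_tool --commands '[[0, [0.54, 0, -0.95], 0.135], [0, [0.66, 0, -0.86], 0.135], [0, [0.77, 0, -0.77], 0.135], [0, [0.87, 0, -0.66], 0.135], [0, [0.96, 0, -0.53], 0.135], [0, [1.01, 0, -0.41], 0.135], [0, [1.06, 0, -0.26], 0.13], [0, [0, 0, 0], 0], [0, [0, 0, 0], 0], [0, [0, 0, 0], 0]]'

```text
t: 41.75
position: [0.5007, -0.0927, 0.182]
eef_rot: [-1.092, -1.373, 1.374]
ft_force: [0.0, -0.7, -1.9]
grip_width: 0.158
```

```bash
python3 -c "
from plan import *
st,im=snap('w29')
show([.5008,-.0935,.12],102.6,0,turn=.135,step=2.5)
g,d=grab_frame('side');cv2.imwrite('pics/s29.png',cv2.resize(g[150:330,180:400],None,fx=3.4,fy=3.2,interpolation=cv2.INTER_CUBIC))
"
```

```text
t 41.8 p [ 0.5008 -0.0928  0.1822] yaw 102.93 F [ 0.6  0.1 -1.4] M [-0.17 -0.01 -0.01] w 0.16 q [-0.33  0.04  1.66 -0.    1.44  2.58]
3
[[0, [-0.02, 2.07, 0.0], 0.002], [0, [-0.03, 2.07, 0.01], 0.002], [0, [-0.02, 2.08, 0.0], 0.002]]
```

View pics/w29.png

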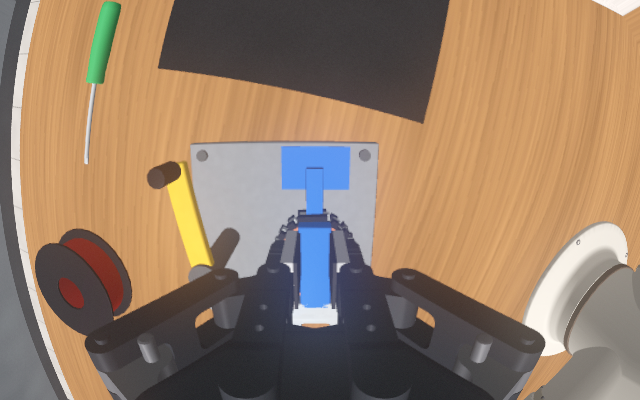

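View pics/s29.png

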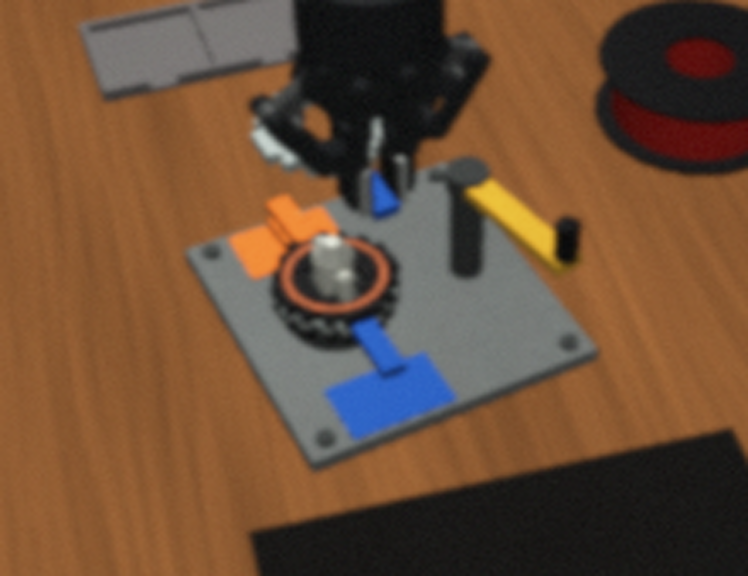

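Emit:
servo_tool --commands '[[0, [-0.02, 2.5, 0], 0.004], [0, [-0.03, 2.5, 0], 0], [0, [-0.02, 2.5, 0], 0], [0, [0, 0.7, 0], 0], [0, [0, 0, 0], 0], [0, [0, 0, 0], 0]]'

```text
t: 42.45
position: [0.5015, -0.0933, 0.1017]
eef_rot: [-1.098, -1.37, 1.369]
ft_force: [0.4, -0.4, -1.6]
grip_width: 0.156
```

```bash
python3 -c "
from plan import *
st,im=snap('w30')
g,d=grab_frame('side');cv2.imwrite('pics/s30.png',cv2.resize(g[170:290,220:350],None,fx=5.5,fy=5,interpolation=cv2.INTER_CUBIC))
"
```

```text
t 42.5 p [ 0.5017 -0.0933  0.1019] yaw 102.59 F [ 0.3 -0.3 -1.8] M [-0.1   0.01 -0.01] w 0.163 q [-0.34  0.1   1.77  0.    1.28  2.59]
```

View pics/s30.png

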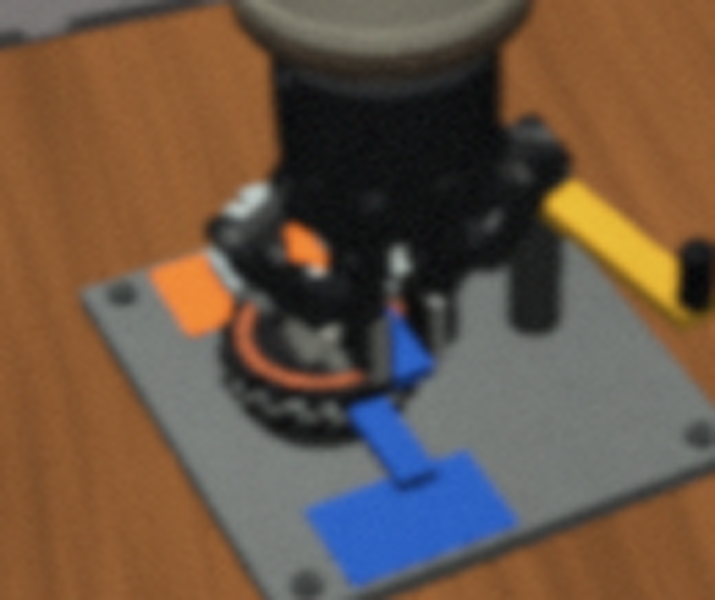

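View pics/w30.png

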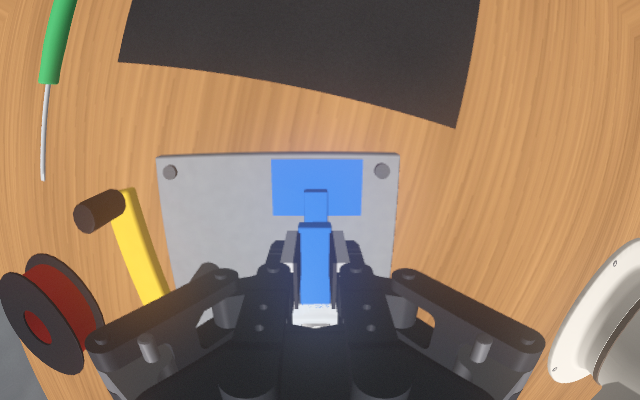

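Emit:
servo_tool --commands '[[0, [0, 0.8, 0.08], 0], [0, [0, 0.8, 0], 0], [0, [0, 0.8, 0], 0], [0, [0, 0, 0], 0], [0, [0, 0, 0], 0]]'

```text
t: 43.05
position: [0.5001, -0.0931, 0.0763]
eef_rot: [-1.096, -1.369, 1.369]
ft_force: [-0.7, -0.4, -1.9]
grip_width: 0.161
```

```bash
python3 -c "
from plan import *
stt()
"
```

```text
t 43.05 p [ 0.5001 -0.0931  0.0763] yaw 102.59 F [-0.7 -0.4 -1.9] M [-0.12 -0.03  0.03] w 0.161 q [-0.34  0.12  1.8   0.    1.23  2.59]
```

Emit:
servo_tool --commands '[[0, [-0.03, 0.5, -0.05], 0], [0, [0, 0.5, 0], 0], [0, [0, 0.4, 0], 0], [0, [0, 0, 0], 0], [0, [0, 0, 0], 0]]'

```text
t: 43.55
position: [0.5008, -0.0934, 0.0626]
eef_rot: [-1.097, -1.369, 1.369]
ft_force: [0.9, -0.3, -2.6]
grip_width: 0.162
```

```bash
python3 -c "
from plan import *
stt()
"
```

```text
t 43.55 p [ 0.5008 -0.0934  0.0626] yaw 102.58 F [ 0.9 -0.3 -2.6] M [-0.14 -0.02 -0.02] w 0.162 q [-0.34  0.14  1.81  0.    1.2   2.59]
```

No contact force with the plate well past the key tops. Lowering to seat.

Emit:
servo_tool --commands '[[0, [0, 0.4, 0], 0], [0, [0, 0.25, 0], 0], [0, [0, 0.1, 0], 0], [0, [0, 0, 0], 0], [0, [0, 0, 0], 0]]'

```text
t: 44.05
position: [0.5008, -0.0934, 0.0553]
eef_rot: [-1.097, -1.369, 1.369]
ft_force: [-1.6, 0.5, -0.0]
grip_width: 0.164
```

```bash
python3 -c "
from plan import *
stt()
"
```

```text
t 44.05 p [ 0.5008 -0.0934  0.0553] yaw 102.58 F [-1.6  0.5 -0. ] M [0.05 0.22 0.05] w 0.164 q [-0.34  0.14  1.82  0.    1.18  2.59]
```

Emit:
servo_tool --commands '[[0, [0, 0.05, 0], 0], [0.36, [0, 0, 0], 0], [0.36, [0, 0, 0], 0], [0.36, [0, 0, 0], 0], [0.36, [0, -2, 0], 0], [0.36, [0, -4, 0], 0], [0.36, [0, -4, 0], 0], [0.36, [0, -2.5, 0], 0], [0.36, [0, 0, 0], 0]]'

```text
t: 44.95
position: [0.5021, -0.0938, 0.1832]
eef_rot: [-1.103, -1.372, 1.369]
ft_force: [0.9, 0.2, 0.0]
grip_width: 0.358
```

```bash
python3 -c "
from plan import *
st,im=snap('w31')
g,d=grab_frame('side');cv2.imwrite('pics/s31.png',cv2.resize(g[170:290,220:350],None,fx=5.5,fy=5,interpolation=cv2.INTER_CUBIC))
show([.588,.248,.18],275.2,0.45,turn=.135,step=4.5)
"
```

```text
t 45.0 p [ 0.5014 -0.0935  0.181 ] yaw 102.58 F [-0.4 -0.2 -0.5] M [0.04 0.   0.05] w 0.36 q [-0.34  0.04  1.66  0.    1.44  2.59]
23
[[0.45, [1.37, -0.0, -0.69], -0.131], [0.45, [1.26, -0.0, -0.87], -0.131], [0.45, [1.14, -0.01, -1.02], -0.131], [0.45, [1.0, 0.0, -1.17], -0.131], [0.45, [0.83, -0.0, -1.28], -0.131], [0.45, [0.66, -0.0, -1.38], -0.131], [0.45, [0.48, -0.0, -1.46], -0.131], [0.45, [0.28, -0.01, -1.5], -0.131], [0.45, [0.08, 0.0, -1.53], -0.131], [0.45, [-0.12, -0.0, -1.53], -0.131]]
[[0.45, [-0.32, -0.0, -1.5], -0.131], [0.45, [-0.51, -0.0, -1.44], -0.131], [0.45, [-0.69, -0.01, -1.37], -0.131], [0.45, [-0.87, 0.0, -1.26], -0.131], [0.45, [-1.03, -0.0, -1.14], -0.131], [0.45, [-1.16, -0.0, -1.0], -0.131], [0.45, [-1.28, -0.01, -0.83], -0.131], [0.45, [-1.39, 0.0, -0.66], -0.131], [0.45, [-1.45, 0.0, -0.47], -0.131], [0.45, [-1.51, -0.0, -0.28], -0.131]]
[[0.45, [-1.53, -0.0, -0.08], -0.131], [0.45, [-1.53, -0.01, 0.12], -0.131], [0.45, [-1.5, 0.0, 0.32], -0.131]]
```

View pics/s31.png

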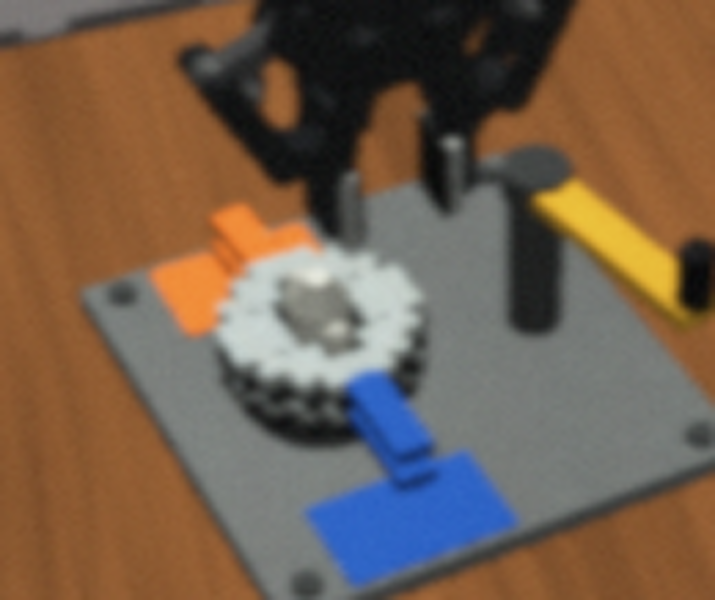

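View pics/w31.png

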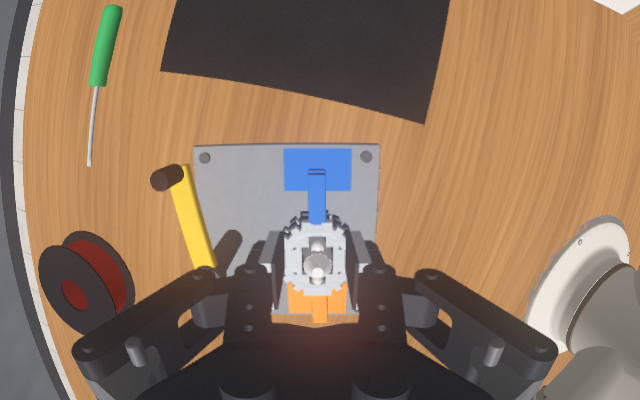

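The second separator is seated flat, with both blue tabs over the blue patch. On to the last disc.

Emit:
servo_tool --commands '[[0.45, [1.37, 0, -0.69], -0.131], [0.45, [1.26, 0, -0.87], -0.131], [0.45, [1.14, 0, -1.02], -0.131], [0.45, [1.0, 0, -1.17], -0.131], [0.45, [0.83, 0, -1.28], -0.131], [0.45, [0.66, 0, -1.38], -0.131], [0.45, [0.48, 0, -1.46], -0.131], [0.45, [0.28, 0, -1.5], -0.131], [0.45, [0.08, 0, -1.53], -0.131], [0.45, [-0.12, 0, -1.53], -0.131]]'

```text
t: 46.05
position: [0.5383, 0.0557, 0.1779]
eef_rot: [-0.037, -2.202, 2.202]
ft_force: [0.1, -0.7, 0.2]
grip_width: 0.448
```

Emit:
servo_tool --commands '[[0.45, [-0.32, 0, -1.5], -0.131], [0.45, [-0.51, 0, -1.44], -0.131], [0.45, [-0.69, 0, -1.37], -0.131], [0.45, [-0.87, 0, -1.26], -0.131], [0.45, [-1.03, 0, -1.14], -0.131], [0.45, [-1.16, 0, -1.0], -0.131], [0.45, [-1.28, 0, -0.83], -0.131], [0.45, [-1.39, 0, -0.66], -0.131], [0.45, [-1.45, 0, -0.47], -0.131], [0.45, [-1.51, 0, -0.28], -0.131]]'

```text
t: 47.05
position: [0.5762, 0.204, 0.1778]
eef_rot: [-1.056, 1.426, -1.424]
ft_force: [-0.7, 0.4, 0.5]
grip_width: 0.45
```

Emit:
servo_tool --commands '[[0.45, [-1.53, 0, -0.08], -0.131], [0.45, [-1.53, 0, 0.12], -0.131], [0.45, [-1.5, 0, 0.32], -0.131], [0.45, [0, 4, 0], 0], [0.45, [0, 4, 0], 0], [0.45, [0, 4, 0], 0], [0.45, [0, 2, 0], 0], [0.45, [0, 0, 0], 0], [0.45, [0, 0, 0], 0]]'

```text
t: 47.95
position: [0.5878, 0.248, 0.0394]
eef_rot: [-1.252, 1.143, -1.141]
ft_force: [1.5, 0.6, -0.1]
grip_width: 0.447
```

```bash
python3 -c "
from plan import *
st,im=snap('w32')
for r in tabs(im,st,'wrist','o',.012): print({k:np.round(v,4).tolist() for k,v in r.items()})
"
```

```text
t 48.0 p [0.5883 0.2482 0.0404] yaw -84.79 F [0.3 0.3 0.5] M [-0.03 -0.04  0.01] w 0.449 q [0.28 0.41 1.51 0.   1.22 0.19]
{'c': [0.5879, 0.2584], 'ang': 94.7453, 'L': 0.046, 'W': 0.0163, 'ends': [[0.5898, 0.2357], [0.586, 0.2815]], 'px': [303, 174, 29, 76, 2002]}
```

View pics/w32.png

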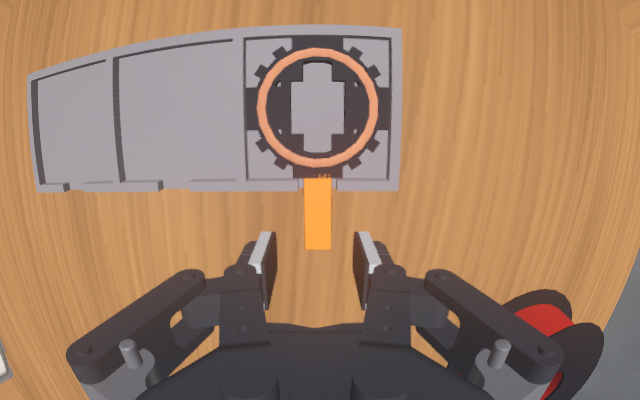

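Emit:
servo_tool --commands '[[0.4, [-0.35, 1.5, 0.08], 0], [0.35, [0, 1.4, 0], 0], [0.35, [0, 0.65, 0], 0], [0.3, [0, 0, 0], 0], [0.3, [0, 0, 0], 0], [0.3, [0, 0, 0], 0]]'

```text
t: 48.6
position: [0.5888, 0.2516, 0.0047]
eef_rot: [-1.25, 1.142, -1.142]
ft_force: [-0.7, -0.5, 0.5]
grip_width: 0.298
```

Emit:
servo_tool --commands '[[0.0, [0, 0, 0], 0], [0.0, [0, 0, 0], 0], [0.0, [0, 0, 0], 0], [0.0, [0, 0, 0], 0], [0.0, [0, 0, 0], 0]]'

```text
t: 49.1
position: [0.5888, 0.2517, 0.0047]
eef_rot: [-1.25, 1.141, -1.142]
ft_force: [0.2, -0.5, 6.6]
grip_width: 0.167
```

```bash
python3 -c "
from plan import *
stt()
"
```

```text
t 49.1 p [0.5888 0.2517 0.0047] yaw -84.79 F [ 0.2 -0.5  6.6] M [-0.08  0.1  -0.  ] w 0.167 q [0.28 0.45 1.54 0.   1.16 0.19]
```

Emit:
servo_tool --commands '[[0.0, [0, -1, 0], 0], [0.0, [0, -2, 0], 0], [0.0, [0, -3, 0], 0], [0.0, [0, -4, 0], 0], [0.0, [0, -4, 0], 0], [0.0, [0, -4, 0], 0], [0.0, [0, 0, 0], 0], [0.0, [0, 0, 0], 0]]'

```text
t: 49.9
position: [0.5886, 0.2516, 0.1851]
eef_rot: [-1.249, 1.141, -1.142]
ft_force: [-0.2, -0.1, -1.4]
grip_width: 0.164
```

```bash
python3 -c "
from plan import *
st,im=snap('w33')
show([.4680,.0385,.183],107-360,0,turn=.135,step=4.5)
"
```

```text
t 49.95 p [0.5881 0.2515 0.1837] yaw -84.78 F [-0.7  0.2 -2.2] M [-0.13  0.    0.04] w 0.163 q [0.28 0.3  1.35 0.   1.49 0.19]
22
[[0, [0.91, 0.0, -0.63], 0.133], [0, [1.0, 0.01, -0.51], 0.134], [0, [1.04, -0.0, -0.36], 0.133], [0, [1.09, 0.0, -0.23], 0.134], [0, [1.11, 0.01, -0.08], 0.133], [0, [1.11, -0.0, 0.07], 0.134], [0, [1.09, 0.0, 0.22], 0.133], [0, [1.05, 0.0, 0.36], 0.134], [0, [1.0, 0.01, 0.5], 0.133], [0, [0.92, 0.0, 0.62], 0.134]]
[[0, [0.82, 0.0, 0.74], 0.133], [0, [0.73, 0.01, 0.85], 0.133], [0, [0.6, -0.0, 0.93], 0.134], [0, [0.47, 0.0, 1.0], 0.133], [0, [0.34, 0.01, 1.06], 0.134], [0, [0.19, -0.0, 1.1], 0.133], [0, [0.04, 0.0, 1.11], 0.134], [0, [-0.1, 0.0, 1.11], 0.133], [0, [-0.25, 0.01, 1.08], 0.134], [0, [-0.39, 0.0, 1.04], 0.133]]
[[0, [-0.53, 0.0, 0.98], 0.133], [0, [-0.65, 0.01, 0.9], 0.134]]
```

View pics/w33.png

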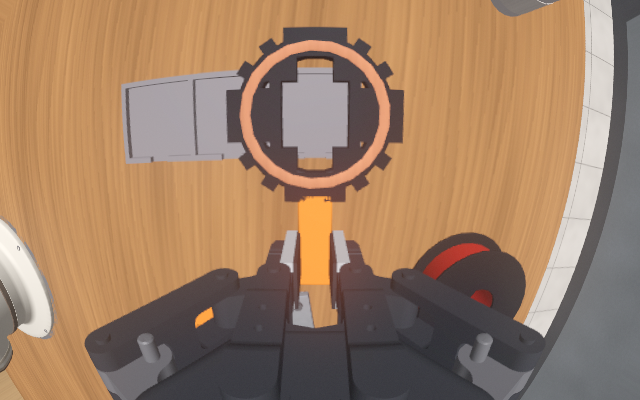

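Emit:
servo_tool --commands '[[0, [0.91, 0, -0.63], 0.133], [0, [1.0, 0, -0.51], 0.133], [0, [1.04, 0, -0.36], 0.133], [0, [1.09, 0, -0.23], 0.133], [0, [1.11, 0, -0.08], 0.133], [0, [1.11, 0, 0.07], 0.133], [0, [1.09, 0, 0.22], 0.133], [0, [1.05, 0, 0.36], 0.133], [0, [1.0, 0, 0.5], 0.133], [0, [0.92, 0, 0.62], 0.133]]'

```text
t: 50.95
position: [0.5331, 0.1542, 0.1825]
eef_rot: [-0.34, 2.046, -2.046]
ft_force: [-0.2, 0.1, -0.8]
grip_width: 0.165
```

Emit:
servo_tool --commands '[[0, [0.82, 0, 0.74], 0.133], [0, [0.73, 0, 0.85], 0.133], [0, [0.6, 0, 0.93], 0.133], [0, [0.47, 0, 1.0], 0.133], [0, [0.34, 0, 1.06], 0.133], [0, [0.19, 0, 1.1], 0.133], [0, [0.04, 0, 1.11], 0.133], [0, [-0.1, 0, 1.11], 0.133], [0, [-0.25, 0, 1.08], 0.133], [0, [-0.39, 0, 1.04], 0.12]]'

```text
t: 51.95
position: [0.4792, 0.0572, 0.1826]
eef_rot: [-0.874, -1.621, 1.622]
ft_force: [0.0, 0.2, -1.3]
grip_width: 0.168
```

Emit:
servo_tool --commands '[[0, [-0.53, 0, 0.98], 0.12], [0, [-0.65, 0, 0.9], 0.09], [0, [0, 0, 0], 0], [0, [0, 0, 0], 0]]'

```text
t: 52.35
position: [0.4695, 0.0379, 0.1833]
eef_rot: [-1.005, -1.481, 1.482]
ft_force: [0.1, -0.1, -1.1]
grip_width: 0.161
```

```bash
python3 -c "
from plan import *
stt()
"
```

```text
t 52.35 p [0.4695 0.0379 0.1833] yaw 111.64 F [ 0.1 -0.1 -1.1] M [0.06 0.04 0.02] w 0.161 q [-0.08 -0.05  1.74  0.    1.45  2.68]
```

Emit:
servo_tool --commands '[[0, [0, 2, 0], 0.06], [0, [0, 2.5, 0.05], 0.045], [0, [0, 2.3, 0.05], 0], [0, [0, 1.0, 0], 0], [0, [0, 0, 0], 0], [0, [0, 0, 0], 0], [0, [0, 0, 0], 0]]'

```text
t: 53.05
position: [0.4694, 0.0376, 0.1072]
eef_rot: [-1.07, -1.407, 1.406]
ft_force: [0.3, -0.6, -0.8]
grip_width: 0.167
```

```bash
python3 -c "
from plan import *
st,im=snap('w34')
"
```

```text
t 53.1 p [0.4693 0.0376 0.1071] yaw 105.53 F [-0.8 -0.1 -1.8] M [ 0.04 -0.   -0.01] w 0.163 q [-0.08  0.01  1.85  0.    1.28  2.79]
```

View pics/w34c.png

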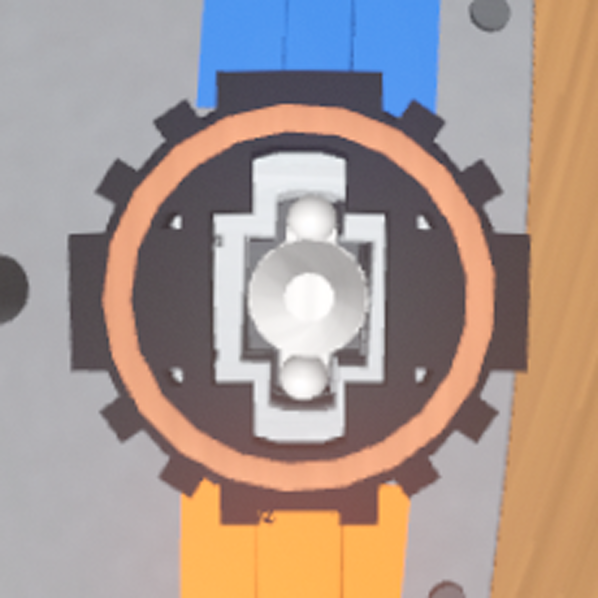

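Emit:
servo_tool --commands '[[0, [0.02, 0.8, 0.1], 0], [0, [0, 1.0, 0.08], 0], [0, [0, 1.0, 0], 0], [0, [0, 0.3, 0], 0], [0, [0, 0, 0], 0], [0, [0, 0, 0], 0]]'

```text
t: 53.7
position: [0.4671, 0.0372, 0.0752]
eef_rot: [-1.069, -1.406, 1.406]
ft_force: [0.6, 0.6, -0.8]
grip_width: 0.163
```

```bash
python3 -c "
from plan import *
st,im=snap('w35')
"
```

```text
t 53.75 p [0.4672 0.0372 0.0754] yaw 105.5 F [-0.4 -0.7 -1.3] M [0.02 0.07 0.04] w 0.164 q [-0.09  0.04  1.89  0.    1.21  2.79]
```

View pics/w35c.png

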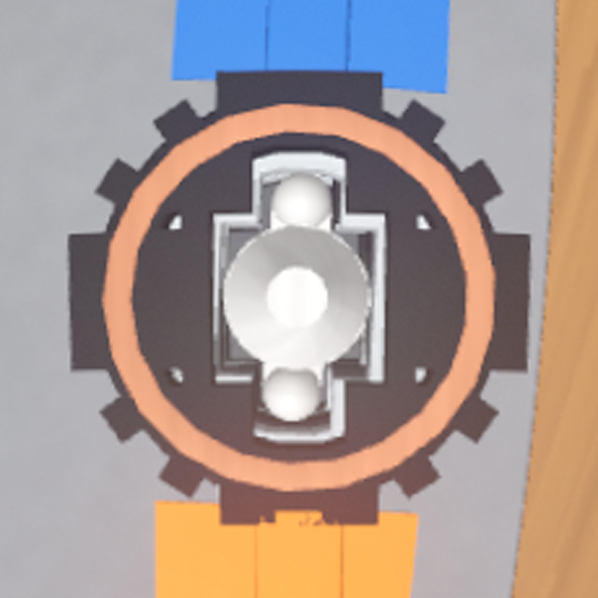

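Emit:
servo_tool --commands '[[0, [0, 0.4, -0.03], 0], [0, [0, 0.4, 0], 0], [0, [0, 0.3, 0], 0], [0, [0, 0.1, 0], 0], [0, [0, 0, 0], 0], [0, [0, 0, 0], 0]]'

```text
t: 54.35
position: [0.4673, 0.0373, 0.0632]
eef_rot: [-1.069, -1.406, 1.406]
ft_force: [0.5, 0.6, -0.9]
grip_width: 0.162
```

```bash
python3 -c "
from plan import *
stt()
"
```

```text
t 54.35 p [0.4673 0.0373 0.0632] yaw 105.5 F [ 0.5  0.6 -0.9] M [0.   0.04 0.01] w 0.162 q [-0.08  0.05  1.9   0.    1.19  2.79]
```

Emit:
servo_tool --commands '[[0, [0, 0.08, 0], 0], [0, [0, 0, 0], 0], [0.36, [0, 0, 0], 0], [0.36, [0, 0, 0], 0], [0.36, [0, 0, 0], 0], [0.36, [0, -2, 0], 0], [0.36, [0, -4, 0], 0], [0.36, [0, -4, 0], 0], [0.36, [0, -2, 0], 0], [0.36, [0, 0, 0], 0]]'

```text
t: 55.35
position: [0.4684, 0.0372, 0.1853]
eef_rot: [-1.073, -1.409, 1.404]
ft_force: [0.3, -1.0, -0.4]
grip_width: 0.356
```

```bash
python3 -c "
from plan import *
st,im=snap('w36')
g,d=grab_frame('side');cv2.imwrite('pics/s36.png',cv2.resize(g[150:290,220:380],None,fx=5,fy=4.2,interpolation=cv2.INTER_CUBIC))
show([.60,-.08,.20],287,0.4,turn=.135,step=4.5)
"
```

```text
t 55.4 p [0.4678 0.0373 0.1833] yaw 105.51 F [-0.  -0.2 -1.3] M [ 0.01 -0.03  0.01] w 0.36 q [-0.08 -0.05  1.75  0.    1.44  2.79]
24
[[0.4, [-0.62, -0.07, -0.4], -0.132], [0.4, [-0.67, -0.08, -0.32], -0.132], [0.4, [-0.7, -0.07, -0.23], -0.132], [0.4, [-0.72, -0.08, -0.13], -0.132], [0.4, [-0.74, -0.07, -0.04], -0.132], [0.4, [-0.74, -0.08, 0.07], -0.132], [0.4, [-0.72, -0.07, 0.15], -0.132], [0.4, [-0.69, -0.08, 0.25], -0.132], [0.4, [-0.66, -0.07, 0.35], -0.132], [0.4, [-0.6, -0.08, 0.42], -0.132]]
[[0.4, [-0.54, -0.07, 0.5], -0.132], [0.4, [-0.48, -0.08, 0.57], -0.132], [0.4, [-0.39, -0.07, 0.62], -0.132], [0.4, [-0.31, -0.08, 0.67], -0.132], [0.4, [-0.22, -0.07, 0.71], -0.132], [0.4, [-0.12, -0.08, 0.72], -0.132], [0.4, [-0.03, -0.07, 0.74], -0.132], [0.4, [0.07, -0.07, 0.74], -0.132], [0.4, [0.17, -0.08, 0.71], -0.132], [0.4, [0.26, -0.07, 0.69], -0.132]]
[[0.4, [0.35, -0.08, 0.65], -0.132], [0.4, [0.43, -0.07, 0.6], -0.132], [0.4, [0.51, -0.08, 0.54], -0.132], [0.4, [0.57, -0.07, 0.46], -0.132]]
```

View pics/s36.png

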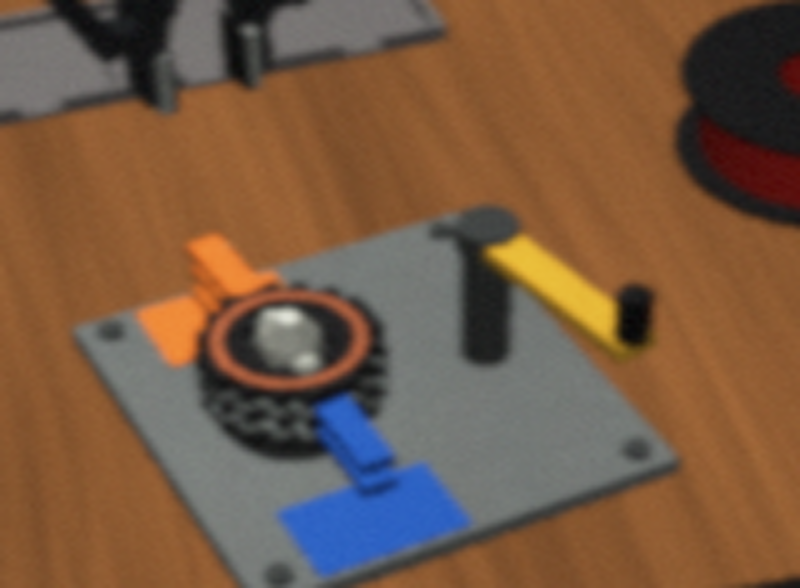

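View pics/w36.png

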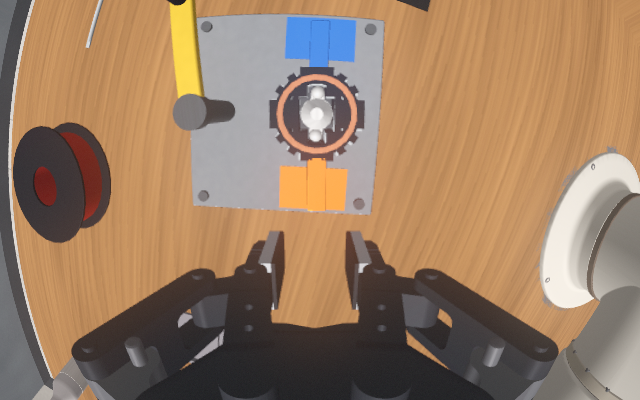

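The full pack is on the hub: D, S, D, S, D. Both orange tabs and blue tabs are over their patches. Now the keeper.

Emit:
servo_tool --commands '[[0.4, [-0.62, -0.1, -0.4], -0.132], [0.4, [-0.67, -0.1, -0.32], -0.132], [0.4, [-0.7, -0.1, -0.23], -0.132], [0.4, [-0.72, -0.1, -0.13], -0.132], [0.4, [-0.74, -0.1, -0.04], -0.132], [0.4, [-0.74, -0.1, 0.07], -0.132], [0.4, [-0.72, -0.1, 0.15], -0.132], [0.4, [-0.69, -0.1, 0.25], -0.132], [0.4, [-0.66, -0.1, 0.35], -0.132], [0.4, [-0.6, -0.1, 0.42], -0.132]]'

```text
t: 56.45
position: [0.5223, -0.0117, 0.1907]
eef_rot: [-0.03, 2.211, -2.209]
ft_force: [0.3, -0.0, -0.7]
grip_width: 0.403
```

Emit:
servo_tool --commands '[[0.4, [-0.54, -0.1, 0.5], -0.132], [0.4, [-0.48, -0.1, 0.57], -0.132], [0.4, [-0.39, -0.1, 0.62], -0.132], [0.4, [-0.31, -0.1, 0.67], -0.132], [0.4, [-0.22, -0.1, 0.71], -0.132], [0.4, [-0.12, -0.1, 0.72], -0.132], [0.4, [-0.03, -0.1, 0.74], -0.132], [0.4, [0.07, 0, 0.74], -0.132], [0.4, [0.17, 0, 0.71], -0.132], [0.4, [0.26, 0, 0.69], -0.132]]'

```text
t: 57.45
position: [0.5776, -0.0605, 0.1976]
eef_rot: [-1.095, 1.376, -1.372]
ft_force: [0.1, -1.6, 0.6]
grip_width: 0.401
```

Emit:
servo_tool --commands '[[0.4, [0.35, 0, 0.65], -0.132], [0.4, [0.43, 0, 0.6], -0.132], [0.4, [0.51, 0, 0.54], -0.132], [0.4, [0.57, 0, 0.46], -0.132], [0.4, [0, 0, 0], 0], [0.4, [0, 0, 0], 0], [0.4, [0, 0, 0], 0]]'

```text
t: 58.15
position: [0.5996, -0.0797, 0.1987]
eef_rot: [-1.334, 0.991, -0.989]
ft_force: [0.1, 0.0, -0.2]
grip_width: 0.4
```

```bash
python3 -c "
from plan import *
st,im=snap('w37')
for nm in ['keeper_pin','keeper_hinge']:
    for r in pinpoint(nm,'wrist'):
        if r['score']>.3: print(nm,round(r['score'],2),np.round(c2w(r['xyz'],'wrist',st),4))
"
```

```text
t 58.2 p [ 0.5997 -0.0797  0.199 ] yaw -73.13 F [-0.4  1.2  0.3] M [-0.01 -0.02 -0.02] w 0.398 q [-0.26  0.23  1.41  0.    1.5  -0.55]
keeper_pin 0.81 [ 0.6125 -0.089   0.1133]
keeper_hinge 0.69 [ 0.5753 -0.006   0.114 ]
```

View pics/w37.png

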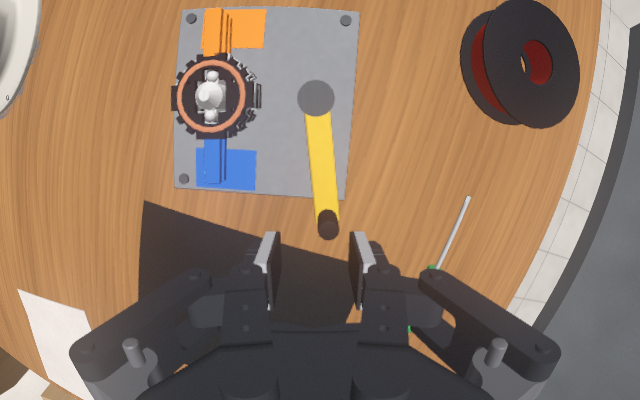

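```bash
python3 -c "
from plan import *
st=state()
P=pxz([328.],[230.],.134,'wrist',st);print(P)
H=np.array([.5784,-.0054]);d=P[0,:2]-H;a=np.rad2deg(np.arctan2(d[1],d[0]));print(np.hypot(*d),a,a+180-12.6)
pin=H+.095*np.array([np.cos(np.deg2rad(a)),np.sin(np.deg2rad(a))]);print(pin)
show([pin[0],pin[1],.150],a,0.4,turn=.135,step=2.5)
"
```

```text
[[ 0.61327669 -0.09154418  0.134     ]]
0.09293654997711356 -67.95874172465575 99.44125827534425
[ 0.61405104 -0.09345682]
3
[[0.4, [0.57, 1.64, 0.32], -0.03], [0.4, [0.59, 1.65, 0.3], -0.029], [0.4, [0.59, 1.64, 0.29], -0.03]]
```

Emit:
servo_tool --commands '[[0.4, [0.57, 1.6, 0.3], -0.03], [0.4, [0.58, 1.6, 0.3], -0.03], [0.4, [0.58, 1.6, 0.3], -0.03], [0.4, [0, 0, 0], 0], [0.4, [0, 1.5, 0], 0], [0.4, [0, 1.9, 0], 0], [0.4, [0, 0, 0], 0], [0.4, [0, 0, 0], 0]]'

```text
t: 59.1
position: [0.614, -0.0933, 0.1178]
eef_rot: [-1.367, 0.92, -0.92]
ft_force: [0.9, -1.0, 0.1]
grip_width: 0.401
```

```bash
python3 -c "
from plan import *
st,im=snap('w38')
"
```

```text
t 59.15 p [ 0.6144 -0.0934  0.1183] yaw -67.85 F [ 0.2 -0.5 -0.1] M [ 0.04 -0.02  0.03] w 0.4 q [-0.27  0.3   1.48  0.    1.35 -0.66]
```

View pics/w38.png

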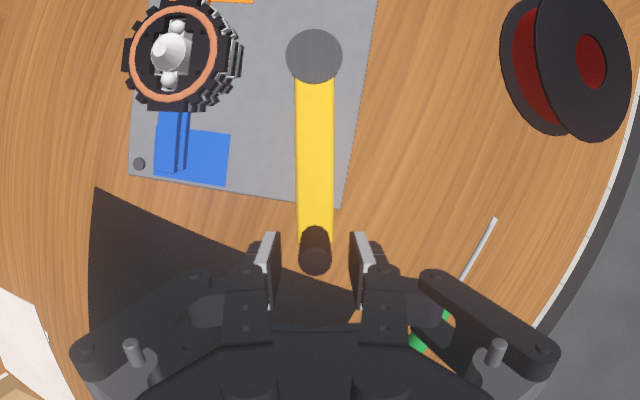

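Emit:
servo_tool --commands '[[0.4, [-0.06, 0, -1.04], 0.11], [0.4, [-0.06, 0, -1.04], 0.11], [0.4, [-0.06, 0, -1.04], 0.11], [0.4, [-0.06, 0, -1.04], 0.11], [0.4, [-0.06, 0, -1.04], 0.11], [0.4, [-0.06, 0, -1.04], 0.11], [0.4, [-0.06, 0, -1.04], 0.11], [0.4, [-0.06, 0, -1.04], 0.11], [0.4, [-0.06, 0, -1.04], 0.11], [0.4, [-0.06, 0, -1.04], 0.11]]'

```text
t: 60.15
position: [0.5165, -0.0772, 0.1187]
eef_rot: [-0.778, 1.714, -1.716]
ft_force: [0.6, -1.1, 0.5]
grip_width: 0.401
```

Emit:
servo_tool --commands '[[0.4, [-0.06, 0, -1.04], 0.11], [0.4, [-0.06, 0, -1.04], 0.11], [0.4, [-0.06, 0, -1.04], 0.11], [0.4, [-0.06, 0, -1.04], 0.11], [0.4, [-0.06, 0, -1.04], 0.11], [0.4, [0, 0, 0], 0], [0.4, [0, 0, 0], 0]]'

```text
t: 60.85
position: [0.4886, -0.0342, 0.1181]
eef_rot: [-0.321, 2.052, -2.053]
ft_force: [-0.3, 0.7, -0.4]
grip_width: 0.398
```

```bash
python3 -c "
from plan import *
st,im=snap('w39')
d=np.array(st['position'][:2])-[.5784,-.0054];print(np.hypot(*d),np.rad2deg(np.arctan2(d[1],d[0]))+180-12.6)
"
```

```text
t 60.9 p [ 0.4886 -0.0344  0.1179] yaw -162.18 F [ 0.3  0.3 -0.4] M [ 0.   -0.02  0.03] w 0.398 q [-0.23  0.04  1.79  0.    1.31  1.03]
0.09429892402322468 5.1919780442770165
```

View pics/w39.png

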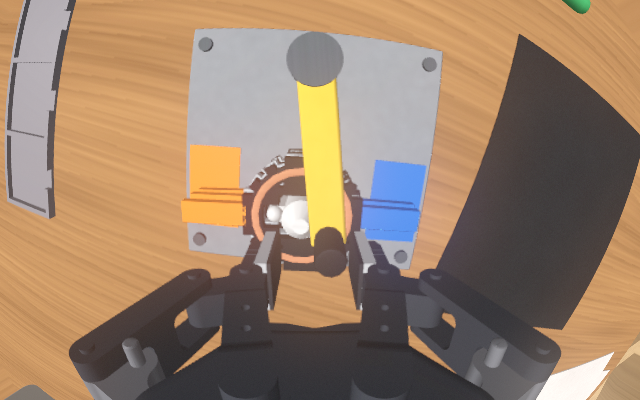

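Emit:
servo_tool --commands '[[0.4, [-0.02, 0, -0.57], 0.06], [0.4, [-0.02, 0, -0.57], 0.06], [0.4, [0, 0, -0.3], 0.03], [0.4, [0, 0, 0], 0], [0.4, [0, 0, 0], 0]]'

```text
t: 61.4
position: [0.4851, -0.0204, 0.1174]
eef_rot: [-0.171, 2.138, -2.138]
ft_force: [1.1, 0.1, -0.6]
grip_width: 0.4
```

Emit:
servo_tool --commands '[[0.4, [0, 0, -0.2], 0.02], [0.4, [0, 0, 0], 0], [0.4, [0, 0, 0], 0]]'

```text
t: 61.7
position: [0.4846, -0.0181, 0.1173]
eef_rot: [-0.149, 2.15, -2.15]
ft_force: [-0.1, -0.5, 0.7]
grip_width: 0.401
```

```bash
python3 -c "
from plan import *
st,im=snap('w40')
d=np.array(st['position'][:2])-[.5784,-.0054];print(np.hypot(*d),np.rad2deg(np.arctan2(d[1],d[0]))+180-12.6)
"
```

```text
t 61.75 p [ 0.4846 -0.0181  0.1173] yaw -172.08 F [ 0.3 -0.1  0.2] M [-0.06 -0.01  0.03] w 0.402 q [-0.2   0.03  1.8   0.    1.31  1.24]
0.09468058998355912 -4.871812459589256
```

View pics/w40.png

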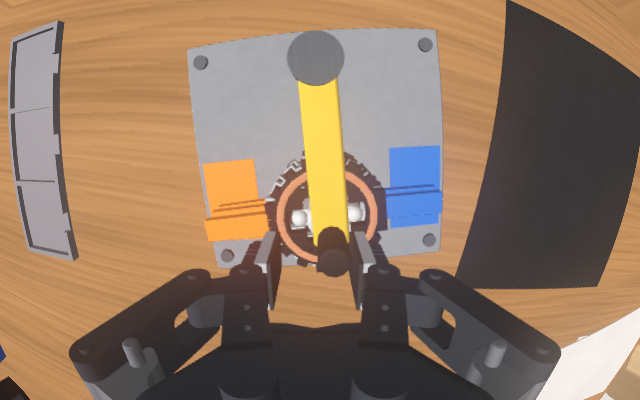

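Emit:
servo_tool --commands '[[0.4, [0, 0, -0.2], 0.02], [0.4, [0, 0, 0], 0], [0.4, [0, 0, 0], 0]]'

```text
t: 62.05
position: [0.4845, -0.0167, 0.1174]
eef_rot: [-0.126, 2.159, -2.162]
ft_force: [2.8, -7.5, -1.8]
grip_width: 0.402
```

Emit:
servo_tool --commands '[[0.4, [0, 0, -0.2], 0], [0.4, [0, 0, 0], 0], [0.4, [0, 0, 0], 0]]'

```text
t: 62.35
position: [0.4845, -0.0162, 0.1174]
eef_rot: [-0.125, 2.157, -2.165]
ft_force: [3.7, -22.2, -3.2]
grip_width: 0.399
```

The stop is reached: the force rose to 22 N with no further motion. Backing off to centre and lifting clear.

Emit:
servo_tool --commands '[[0.4, [0, 0, 0.5], 0], [0.4, [0, 0, 0.4], 0], [0.4, [0, 0, 0], 0], [0.4, [0, 0, 0], 0]]'

```text
t: 62.75
position: [0.485, -0.0229, 0.1173]
eef_rot: [-0.127, 2.161, -2.16]
ft_force: [-0.3, 0.1, 0.7]
grip_width: 0.401
```

```bash
python3 -c "
from plan import *
st,im=snap('w41')
"
```

```text
t 62.8 p [ 0.485  -0.0229  0.1173] yaw -173.26 F [-0.5 -0.3  0.6] M [ 0.01 -0.01 -0.03] w 0.397 q [-0.21  0.03  1.8   0.    1.31  1.25]
```

View pics/w41.png

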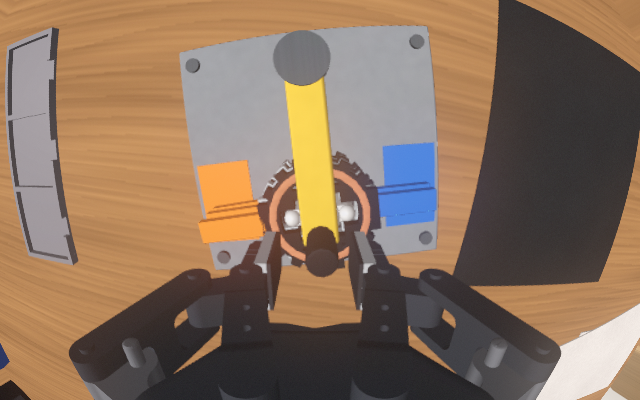

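Pin is free between the fingers, at (321,253). Lifting and moving aside for a last check.

Emit:
servo_tool --commands '[[0.4, [0, -2, 0], 0], [0.4, [0, -4, 0], 0], [0.4, [0, -4, 0], 0], [0.4, [0, -3, 0], 0], [0.4, [3, 0, 4], 0], [0.4, [3, 0, 4], 0], [0.4, [2, 0, 4], 0], [0.4, [0, 0, 4], 0], [0.4, [0, 0, 4], 0], [0.4, [0, 0, 4], 0]]'

```text
t: 63.8
position: [0.4337, -0.2723, 0.2475]
eef_rot: [-0.127, 2.16, -2.161]
ft_force: [0.1, 0.5, 0.4]
grip_width: 0.397
```

Emit:
servo_tool --commands '[[0.4, [0, 0, 4], 0], [0.4, [0, 0, 4], 0], [0.4, [0, 0, 0], 0], [0.4, [0, 0, 0], 0]]'

```text
t: 64.2
position: [0.4432, -0.3504, 0.2467]
eef_rot: [-0.127, 2.163, -2.16]
ft_force: [0.1, -0.0, -0.3]
grip_width: 0.398
```

```bash
python3 -c "
from plan import *
stt()
for n in ('top','side'):
    st,im,d=look(n);cv2.imwrite(f'pics/{n}F.png',im)
    for nm in ['keeper_pin','keeper_hinge','spool','driver','D1','S1']:
        for r in pinpoint(nm,n):
            if r['score']>.3: print(n,nm,round(r['score'],2),np.round(c2w(r['xyz'],n),4))
    c=im[180:320,270:400] if n=='top' else im[170:290,220:350]
    cv2.imwrite(f'pics/{n}Fc.png',cv2.resize(c,None,fx=5,fy=4.2,interpolation=cv2.INTER_CUBIC))
"
```

```text
t 64.2 p [ 0.4432 -0.3504  0.2467] yaw -173.31 F [ 0.1 -0.  -0.3] M [ 0.03  0.02 -0.05] w 0.398 q [-0.81  0.13  1.43  0.    1.58  0.65]
top keeper_pin 0.67 [ 0.4868 -0.0235  0.1169]
top spool 0.59 [ 0.788   0.1248 -0.0012]
top driver 0.87 [ 0.7829 -0.1494 -0.0008]
top D1 0.6 [ 0.4896 -0.027   0.0662]
top S1 0.57 [ 0.4839 -0.0267  0.053 ]
side spool 0.87 [0.7933 0.1253 0.0025]
side spool 0.44 [ 7.862e-01 -1.488e-01 -5.000e-04]
side driver 0.74 [ 0.7858 -0.1477 -0.    ]
```

View pics/topF.png

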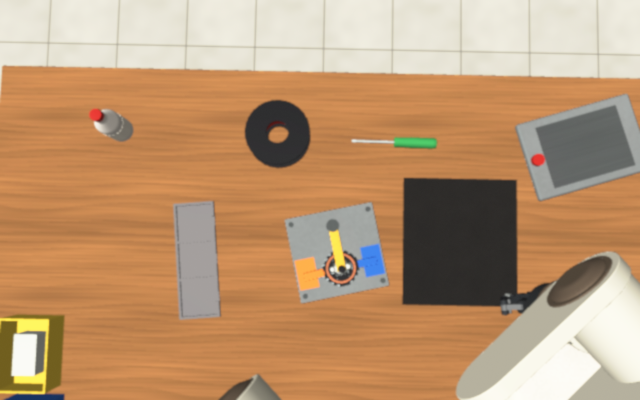

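View pics/topFc.png

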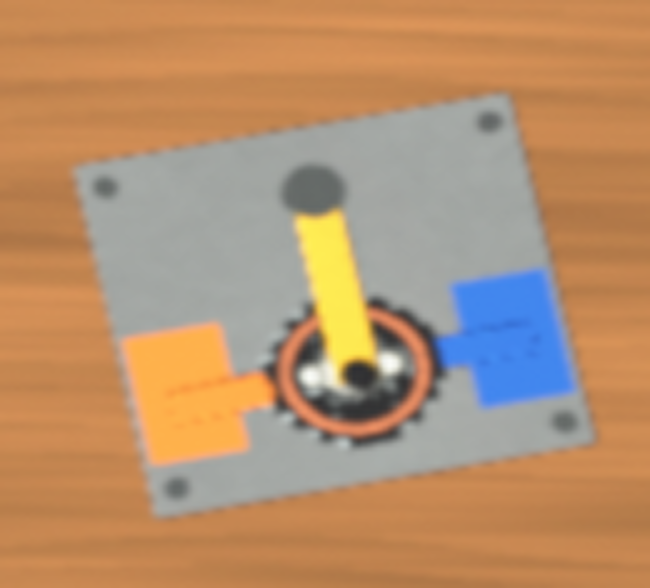

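View pics/sideFc.png

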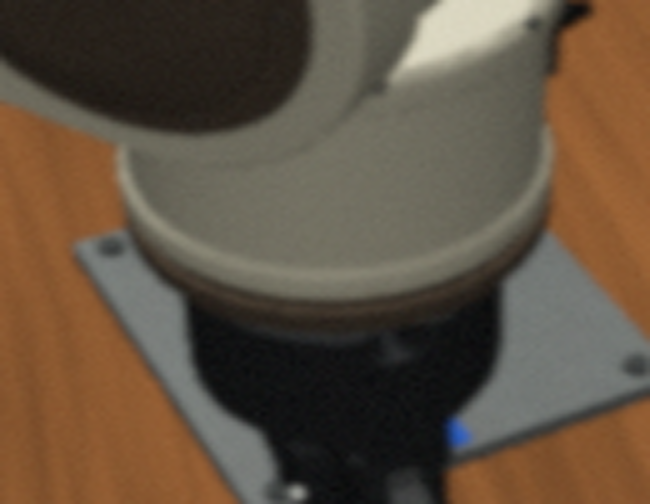

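```bash
python3 -c "
from cell import *
print(finish_job())"
```

```text
the job is handed in; nothing more can be done
None
```

The brake pack is built and handed in after about 64 s of robot time. I swung the keeper aside to about 1.73 rad and stacked all five plates in the order D, S, D, S, D. I then swung the keeper back until it pressed on its stop with 22 N and stopped moving, released it and lifted clear.

**What the last checks showed:**
- **Seating:** each plate came to rest at its expected height and looked flat from the wrist or side camera.
- **Top view:** the top view shows the tray and mat empty. Every orange tab is over the orange patch and every blue tab over the blue patch. The keeper lies in line over the hub.
- **Spool and screwdriver:** measured at their starting positions to within the accuracy of the measurement.

**What was off or not checked:**
- **Disc angle:** I set the discs down about 3° off the stand's y axis, because the last joint was near its limit. That is within the play of the splines.
- **Side camera:** in the final side view the arm hid the stand, so the last check of the finished pack rests on the top view alone.
- **Disturbances:** I saw no sign of a separator being knocked or the grip slackening.

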